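# Emergency release of a locked microcentrifuge lid

### The arm

A 6-joint arm with a two-finger parallel gripper is mounted at the origin on the work surface. World frame = base frame: x ahead of the robot, y to its left, z up, the work surface at z = 0. Lengths are in mm, angles in rad, forces in N, time in s.
With the tool pointing down it reaches from about 300 to 850 mm from the base axis. Payload 5.4 kg.
Tool frame: the origin (TCP) lies midway between the tips of the shut fingers; the grasp point (between the pads) lies 19 mm behind it (bot.hold_point_z is the distance from the TCP to the grasp point, in mm); z points along the fingers, y is the direction in which the jaws open and shut (so a half turn about z gives the same grasp; the last joint's range is limited). The gripper opens to 85 mm and grips with 20 to 120 N. Pads are 22 mm wide; open, the fingers measure 114 mm over their backs; the gripper's body (76 mm by 85 mm) begins 54 mm behind the grasp point. The pads swing forward as they close: fully open they stand 13 mm farther back than shut.
Start: joints at [-1.376, 0.158, 1.597, -0, 1.386, -0.21], TCP at [226.43, -528.522, 231.299] pointing down, gripper open.
Joint ranges: [-2.91, 2.91], [-0.94, 2.29], [0.18, 2.7], [-1.29, 4.43], [0.17, 2.64], [-3, 3]. Speed limits (rad/s): [2.57, 2.57, 3.14, 3.14, 3.14, 3.14].

### API

Orientations are given as [roll, pitch, yaw] about the fixed x, y, z axes, in that order (R = Rz(yaw) Ry(pitch) Rx(roll)).
In Python, from plant import telemetry, viewer, bot gives the robot as it stands.
- The arm moves only by the tool arm_command, never from a script. Its argument "commands" is a list of rows, each an object with "delta_pos": the shift along the tool's x, y, z in mm, a list of three; "turn": the turn, a rotation vector about the tool's x, y, z in degrees, a list of three; "claw": the opening in per cent of the stroke, from 0 (shut) to 100 (fully open). A call has 1 to 12 rows; each row shifts and turns the commanded pose from where the row before left it, along the tool's axes as they then stand; what a row does not reach is not made up. A row lasts 1/10 s, in which the tool goes at most 50 mm and 8.59 degrees, less where a joint would pass 70% of its speed; a pose out of reach is approached as far as the arm can. A call is refused whole if a number of a shift passes 50 or a number of a turn 8.59, either way. A call with a gripper value outside its range is refused whole. The fingers move at their own pace and stop on an object; "grip_force" is the grip in N (left out, the last holds). Time passes only in rows, so rows that do not move let the fingers close. It gives the time, the measured TCP pose, the force and the opening at its end, in the units of the state.
- telemetry.state(): the state, without advancing time (a new reading comes with each control period).
- viewer.read_camera(name): name is "scene" or "top" or "wrist"; returns (picture, depth): 480x640x3 uint8, red, green, blue; 480x640 float32, mm along the optical axis (not along the pixel's ray), 0 where there is no reading.
- viewer.camera_params(name): a dict with "fx", "fy", "cx", "cy" (pixels), "pose" (4x4, takes a point from camera to world coordinates). Camera axes: x right, y up, looking along -z (the intrinsics and any distortion apply to the point x, -y, -z); pixel columns grow to the right and rows downward; lengths in mm; the calibration is good to about 2 mm. A picture is of the moment at which its call begins: read the wrist's pose just before it. camera_params takes no time and is no camera call; for the wrist camera it gives the pose at the moment of the call.
- bot.sign_off(): hands the job in, once; it reports no verdict.
The state is a dict: "time": time; "q": joint angles; "qvel": joint speeds; "joint_efforts": joint torques, N m; "eef_pos": TCP position; "tcp_rot": TCP orientation; "contact_force": force on the tool from outside, world axes, zero at the start; "ft_torque": the same for the moment, N m; "gripper_width": finger opening in mm.
Only numpy, scipy, OpenCV 4.12 (cv2) and the standard library are available. Lean on these libraries where they do the work, as an engineer would, in place of code of your own. Each camera call takes 0.05 s, during which the arm holds its last target.

### The job

The power is out and the microcentrifuge has kept its lid locked. Take the release rod out of the white tube rack and push its tip straight into the small hole in the sloping front panel until the catch behind it lets go and the lid springs ajar. Then stand the rod back in a free place of that rack, fully home, and raise the lid until it stands fully open, without disturbing the sample tubes, the bottle or the tip box.

Things in the scene. Friction and masses are not known exactly. Their poses are not given: they have to be found in the camera images.
- centrifuge: White and grey bench microcentrifuge, fixed, 240 mm deep (its x, front to back), 226 mm wide (y, to the left of one looking from front to back), 123 mm high. Origin: centre of its underside. Its front 85 mm is a grey panel sloping 30 degrees, 41 mm high at the front edge, 90 mm at the lid. A display and a knob (11 mm high) are at the panel's left, the release hole at its right.
- release_hole (a point): Centre of the mouth of the round release hole, 14 mm wide, flush with the panel (6 mm thick). z points straight out of the panel (up and to the front, 30 degrees from vertical), x up the slope. The catch's steel tail lies 15 mm in from the mouth; the lid is freed with the tip 21 mm in, and the stop is at 26 mm. Pushing takes 5 N at first, 9 N at the stop; it springs back when let go.
- latch (a joint): Angle of the catch behind the hole: 0 at rest, lets the lid go at about 0.15 rad, stop at 0.28 rad.
- lid (a joint): Opening angle of the lid about its level rear hinge, rad: 0 shut and locked, 1.4 fully open (stop). Once freed it springs by itself to about 0.5; from there it stays where it is left, and takes 1 to 4 N at the lip to raise.
- lid_hinge (a point): Middle of the lid's hinge axis, at (0.108, 0, 0.093) in the centrifuge's frame, turned like the centrifuge; the hinge axis lies along y.
- lid_lip (a point): Centre of the white lip in the middle of the lid's front edge: 28 mm front to back (its x), 80 mm wide (y), 7 mm thick (z), 171 mm in front of the hinge axis and, lid shut, 4 mm above it. Its front half overhangs the panel; fingers fit under it from the front once the lid is ajar. Its frame is the centrifuge's when shut and turns with the lid.
- rod_grip (a point): Centre of the release rod's handle: black plastic, 64 mm tall (rod's z), 24 mm wide (rod's y), 16 mm thick (rod's x). The loose rod, 144 mm long and about 80 g, stands upright in the rack with the handle's underside (32 mm below this point) on the rack's top plate.
- rod_tip (a point): Rounded lower tip of the rod's steel shank, 10 mm thick and 80 mm long below the handle; 112 mm straight below the handle's centre. The rod's z points from the tip to the handle.
- rod_rack: White two-deck tube rack, fixed, 70 mm (its x) by 150 mm (y); top plate 8 mm thick, its top 90 mm high; base plate 6 mm. Origin: centre of its underside. Four 13 mm holes at x = -17 or 17, y = -50 or -16 mm, free but for the rod; four capped tubes, 14 mm above the plate, fill the places at y = 22 and 52 mm.
- rack_place (a point): The place in which the rod stands at the start: centre of that hole at the top face of the top plate, (-0.017, -0.050, 0.090) in the rack's frame. With the rod home its tip is 80 mm below this point.
- tube_a: Bystander: capped sample tube, 34 mm over the blue cap, 114 mm tall, loose in the green tube block. Origin: its underside.
- tube_b: Bystander: a second such tube in the same block.
- tube_block: Bystander: green block 100 x 100 x 60 mm, fixed, holding the two capped tubes, whose caps reach 122 mm high. Origin: centre of its underside.
- media_bottle: Bystander: glass bottle, 68 mm wide, 150 mm tall, standing on the bench. Origin: centre of its underside.
- tip_box: Bystander: closed pipette tip box, 85 x 120 x 67 mm, on the bench. Origin: centre of its underside.
There are look-alikes about, which are no part of the job. Of the things like the part that bears rod_grip, leave any that is red or yellow; of the rest the larger one is meant.

How it is judged:
By the outcome, as a careful person would: the job done as asked, in the order asked, and still so for the second after the job is handed in, with the robot touching nothing.
It also fails if it takes over 61 s, if anything falls off the work surface, if the arm or the gripper's body presses on something with over 40 N, if the wrist force passes 120 N, or if a joint passes its speed limit or range.

## Working session

There is one attempt and no reset: what is moved stays moved. The work goes in short steps, Python scripts to look and compute and a tool call to move; the robot and the scene stay as the last step left them, time stands still between calls to the robot, and variables do not carry over. Pictures are saved under pics/ and viewed, and the job is handed in when it is done.

Besides the shell and the picture viewer there is one more tool, called after "Call:" as name(argument=value, ...), one argument or row to a line, values as JSON. arm_command: Moves the arm, as the interface text tells. Its arguments: {"type":"object","properties":{"commands":{"type":"array","items":{"type":"object","properties":{"delta_pos":{"type":"array","items":{"type":"number"}},"turn":{"type":"array","items":{"type":"number"}},"claw":{"type":"number"}}}},"grip_force":{"type":"number"}},"required":["commands"]}

```bash
ls; mkdir -p pics
python3 - <<'E'
from plant import telemetry, viewer, bot
import cv2, numpy as np
s=telemetry.state(); print(s)
for n in ["scene","top","wrist"]:
    p=viewer.camera_params(n); print(n,p)
    im,d=viewer.read_camera(n)
    cv2.imwrite(f"pics/{n}0.png",im[:,:,::-1]); np.savez(f"pics/{n}0.npz",im=im,d=d,pose=p["pose"])
E
```

```text
pics
{'time': 0.0, 'q': array([-1.37611357e+00,  1.59029674e-01,  1.59823952e+00,  7.14197728e-06,
        1.38617696e+00, -2.10116824e-01]), 'qvel': array([-1.64196253e-04, -5.49931638e-04,  2.06196926e-04, -1.11998707e-07,
       -2.02777753e-04,  6.91182051e-04]), 'joint_efforts': array([-3.02970602e-04, -3.95999014e+01, -3.31431985e+01, -2.52783220e-04,
        8.43154063e-03,  4.39265861e-06]), 'eef_pos': array([ 226.31110711, -527.94492836,  230.32412331]), 'tcp_rot': array([-3.13978139e+00, -3.93455150e-04,  4.04797905e-01]), 'contact_force': array([-0.58489528, -0.64429616,  0.17802992]), 'ft_torque': array([ 0.0635675 , -0.036759  , -0.01456419]), 'gripper_width': 85.35773457989109}
scene {'fx': 589.81521163067, 'fy': 589.81521163067, 'cx': 318.8212362751169, 'cy': 248.8064267610413, 'pose': array([[ 1.29412482e-01, -6.36585827e-01,  7.60270277e-01,
         1.44185641e+03],
       [ 9.91578337e-01,  8.69312516e-02, -9.59966643e-02,
        -7.95923573e+01],
       [-4.98113085e-03,  7.66290704e-01,  6.42474704e-01,
         8.62835266e+02],
       [ 0.00000000e+00,  0.00000
[... 267 characters left out ...]
195366e-01,  1.05454642e-01, -2.13281971e-02,
         1.94722967e+00],
       [ 2.17227947e-03,  2.17870568e-01,  9.75975254e-01,
         1.46606371e+03],
       [ 0.00000000e+00,  0.00000000e+00,  0.00000000e+00,
         1.00000000e+00]])}
wrist {'fx': 369.2850312427333, 'fy': 369.2850312427333, 'cx': 315.3270517014299, 'cy': 244.4875401573417, 'pose': array([[ 3.91858656e-01,  8.83871285e-01,  2.55378828e-01,
         2.91343941e+02],
       [-9.20023415e-01,  3.77040162e-01,  1.06759696e-01,
        -5.00870126e+02],
       [-1.92624493e-03, -2.76789213e-01,  9.60928729e-01,
         3.72546425e+02],
       [ 0.00000000e+00,  0.00000000e+00,  0.00000000e+00,
         1.00000000e+00]])}
```

View pics/scene0.png

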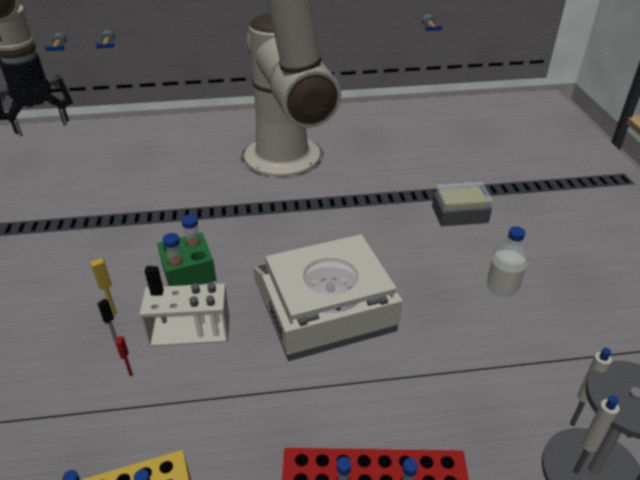

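View pics/top0.png

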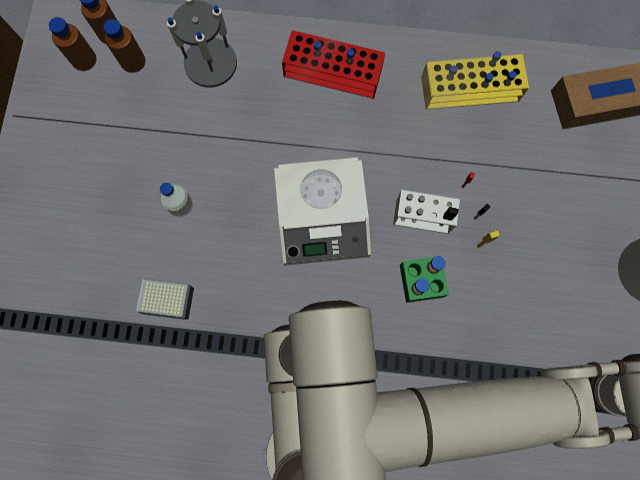

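View pics/wrist0.png

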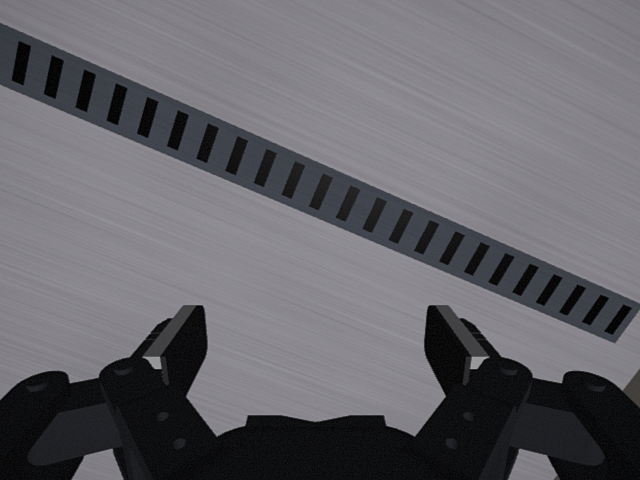

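```bash
cat > h.py <<'E'
import numpy as np, cv2
from scipy.spatial.transform import Rotation as R
K={'scene':(589.81521163067,589.81521163067,318.8212362751169,248.8064267610413),
'top':(564.3499731962463,564.3499731962463,319.42490186480194,238.15895751115582),
'wrist':(369.2850312427333,369.2850312427333,315.3270517014299,244.4875401573417)}
def load(n):
    z=np.load(f"pics/{n}.npz"); return z['im'],z['d'],z['pose']
def ray(cam,pose,u,v):
    fx,fy,cx,cy=K[cam]; d=np.array([(u-cx)/fx,-(v-cy)/fy,-1.]); return pose[:3,3],pose[:3,:3]@d
def onz(cam,pose,u,v,z):
    o,d=ray(cam,pose,u,v); return o+d*(z-o[2])/d[2]
def dep(cam,pose,u,v,D):
    o,d=ray(cam,pose,u,v); return o+d*D
def cloud(cam,pose,d):
    fx,fy,cx,cy=K[cam]; v,u=np.mgrid[:480,:640]
    c=np.stack([(u-cx)/fx*d,-(v-cy)/fy*d,-d],-1); return c@pose[:3,:3].T+pose[:3,3]
def proj(cam,pose,p):
    fx,fy,cx,cy=K[cam]; c=pose[:3,:3].T@(np.asarray(p)-pose[:3,3]); return np.array([cx+fx*c[0]/-c[2],cy-fy*c[1]/-c[2]])
E
python3 - <<'E'
from h import *
im,d,P=load('top0')
c=im[140:320,260:520,::-1]
cv2.imwrite('pics/topz.png',cv2.resize(c,None,fx=3,fy=3,interpolation=cv2.INTER_CUBIC))
im,d2,P2=load('scene0')
c=im[220:360,80:410,::-1]
cv2.imwrite('pics/scz.png',cv2.resize(c,None,fx=2.4,fy=2.4,interpolation=cv2.INTER_CUBIC))
C=cloud('top',P,d)
for u,v in [(450,213),(400,225),(320,160),(356,240),(320,235),(437,264),(421,286),(174,200),(165,298),(300,210),(483,211),(490,237),(469,179)]:
    print(u,v,d[v,u],C[v,u].round(0))
E
```

```text
450 213 1362.4835 [ 608. -276.  150.]
400 225 1500.2859 [ 602. -175.   10.]
320 160 1544.3916 [762.  56.   5.]
356 240 1449.3085 [539. -61.  51.]
320 235 1397.7524 [530.  31. 104.]
437 264 1364.2749 [ 485. -258.  122.]
421 286 1344.0403 [ 427. -222.  130.]
174 200 1401.7261 [577. 401. 118.]
165 298 1405.3226 [338. 399.  61.]
300 210 1393.2787 [584.  87. 121.]
483 211 1417.8018 [ 637. -369.   98.]
490 237 1360.8541 [ 562. -378.  139.]
469 179 1450.4241 [ 723. -333.   84.]
```

View pics/topz.png

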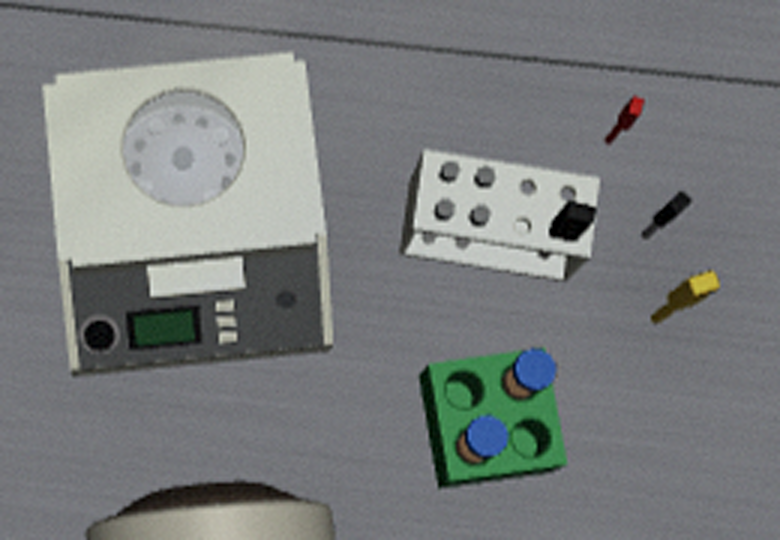

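View pics/scz.png

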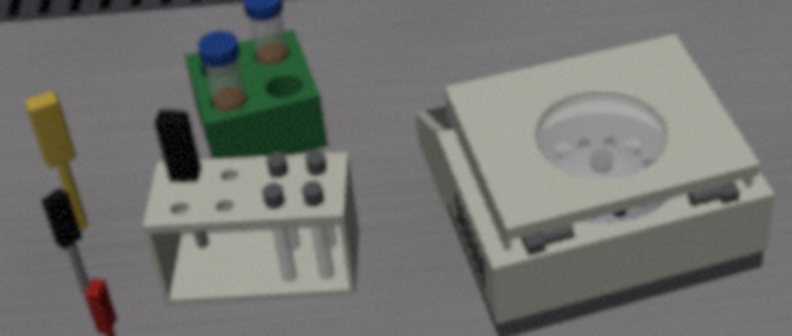

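Call:
arm_command(
  commands=[
    {"delta_pos": [30, -15, -20]},
    {"delta_pos": [40, -18, -20]},
    {"delta_pos": [42, -18, -20]},
    {"delta_pos": [42, -18, -20]},
    {"delta_pos": [42, -18, -20]},
    {"delta_pos": [42, -18, 0]},
    {"delta_pos": [42, -18, 0]},
    {"delta_pos": [42, -18, 0]},
    {"delta_pos": [42, -18, 0], "turn": [0, 0, 6]},
    {"delta_pos": [42, -18, 0], "turn": [0, 0, 8]},
    {"turn": [0, 0, 8], "delta_pos": [30, -5, 0]},
    {"delta_pos": [0, 0, 0]},
  ],
)

```text
validation failed for argument at $.co...
```

```bash
cat > snap.py <<'E'
import sys,cv2,numpy as np
from plant import telemetry, viewer, bot
from h import *
cam,name=sys.argv[1:3]
s=telemetry.state(); P=viewer.camera_params(cam)['pose']
im,d=viewer.read_camera(cam)
cv2.imwrite(f"pics/{name}.png",im[:,:,::-1]); np.savez(f"pics/{name}.npz",im=im,d=d,pose=P)
print(round(s['time'],2),s['eef_pos'].round(1),s['tcp_rot'].round(4),s['q'].round(3),s['contact_force'].round(1),round(s['gripper_width'],1))
E
python3 snap.py wrist w1; python3 -c "
from plant import bot
print(dir(bot))"
```

```text
0.15 [ 226.4 -528.1  230.5] [-3.1401e+00 -3.0000e-04  4.0480e-01] [-1.376  0.159  1.598  0.     1.386 -0.21 ] [ 0.  -0.1 -0. ] 85.3
['IKError', '__class__', '__delattr__', '__dict__', '__dir__', '__doc__', '__eq__', '__format__', '__ge__', '__getattribute__', '__getstate__', '__gt__', '__hash__', '__init__', '__init_subclass__', '__le__', '__lt__', '__module__', '__ne__', '__new__', '__reduce__', '__reduce_ex__', '__repr__', '__setattr__', '__sizeof__', '__str__', '__subclasshook__', '__weakref__', 'hold_point_z', 'sign_off']
```

View pics/w1.png

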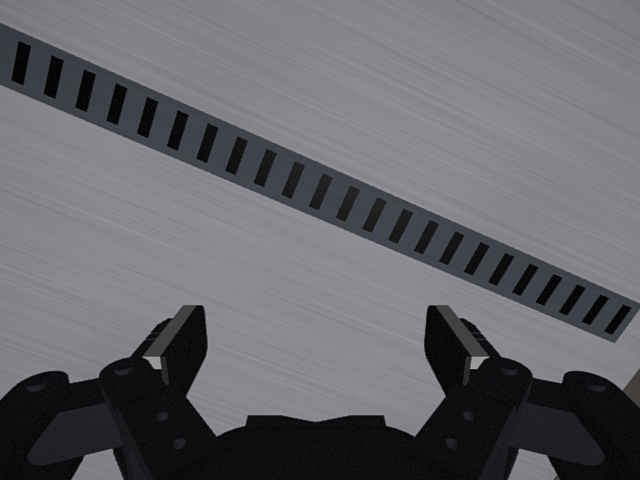

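Call:
arm_command(
  commands=[
    {"delta_pos": [30, -15, -20], "turn": [0, 0, 0], "claw": 100},
    {"delta_pos": [40, -18, -20], "turn": [0, 0, 0], "claw": 100},
    {"delta_pos": [42, -18, -20], "turn": [0, 0, 0], "claw": 100},
    {"delta_pos": [42, -18, -20], "turn": [0, 0, 0], "claw": 100},
    {"delta_pos": [42, -18, -20], "turn": [0, 0, 0], "claw": 100},
    {"delta_pos": [42, -18, 0], "turn": [0, 0, 0], "claw": 100},
    {"delta_pos": [42, -18, 0], "turn": [0, 0, 0], "claw": 100},
    {"delta_pos": [42, -18, 0], "turn": [0, 0, 0], "claw": 100},
    {"delta_pos": [42, -18, 0], "turn": [0, 0, 6], "claw": 100},
    {"delta_pos": [42, -18, 0], "turn": [0, 0, 8], "claw": 100},
    {"delta_pos": [30, -5, 0], "turn": [0, 0, 8], "claw": 100},
    {"delta_pos": [0, 0, 0], "turn": [0, 0, 0], "claw": 100},
  ],
)

```text
time: 1.4
eef_pos: [564.1, -197.4, 330.2]
tcp_rot: [-3.14, 0.0, 0.023]
contact_force: [-1.4, 0.4, 0.2]
gripper_width: 85.3
```

```bash
python3 snap.py wrist w2
```

```text
1.4 [ 564.1 -197.4  330.2] [-3.1403e+00  4.0000e-04  2.2800e-02] [-5.390e-01  1.720e-01  1.388e+00  1.000e-03  1.582e+00  1.009e+00] [-1.4  0.4  0.2] 85.3
```

View pics/w2.png

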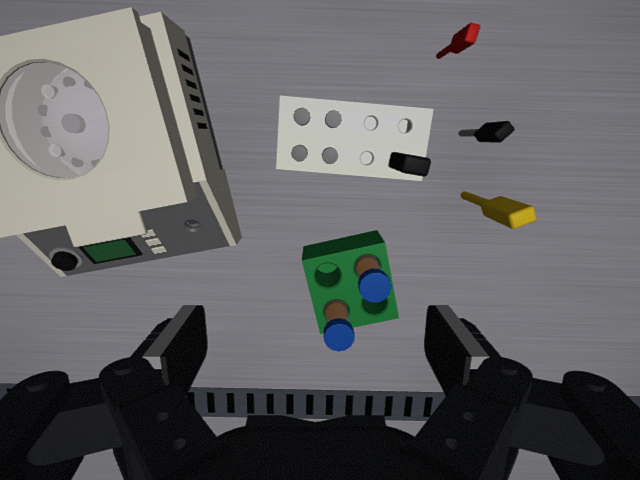

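Run:
```python
from h import *
im,d,P=load('w2')
a=cv2.resize(im[85:195,265:445,::-1],None,fx=4,fy=4,interpolation=cv2.INTER_CUBIC)
cv2.imwrite('pics/w2r.png',a)
b=cv2.resize(im[170:280,60:250,::-1],None,fx=4,fy=4,interpolation=cv2.INTER_CUBIC)
cv2.imwrite('pics/w2c.png',b)
# handle mask
g=im.max(2); 
m=((g<45)).astype(np.uint8); m[:, :380]=0;m[:,445:]=0;m[:145]=0;m[185:]=0
C=cloud('wrist',P,d)
pts=C[(m>0)]; print(len(pts), np.percentile(pts[:,2],[5,50,95]))
top=pts[abs(pts[:,2]-154)<6]; print(len(top),top.mean(0))
r=cv2.minAreaRect(top[:,:2].astype(np.float32)); print(r)
# rack white
hsv=cv2.cvtColor(im,cv2.COLOR_RGB2HSV)
w=((im.min(2)>150)).astype(np.uint8); w[:,:262]=0
cn,_=cv2.findContours(w,cv2.RETR_EXTERNAL,2); c=max(cn,key=cv2.contourArea)
rr=cv2.minAreaRect(c); bx=cv2.boxPoints(rr); print(bx)
for p in bx: print(onz('wrist',P,*p,90).round(1))
q=np.array([onz('wrist',P,*p[0],90)[:2] for p in c],np.float32); print(cv2.minAreaRect(q))
pl=C[(w>0)]; print(np.median(pl[abs(pl[:,2]-90)<15],axis=0))
for u,v in [(192,225),(60,262),(205,190)]: print(u,v,C[v,u])
```

```text
679 [106.96200128 152.66611918 154.38196051]
481 [ 614.44392885 -280.70867655  153.03306692]
((614.3655395507812, -280.9898681640625), (22.708768844604492, 14.916343688964844), 81.36849212646484)
[[272.97375  168.30206 ]
 [279.35272   94.943726]
 [433.14636  108.31708 ]
 [426.7674   181.67542 ]]
[ 604.  -153.3   90. ]
[ 673.7 -160.2   90. ]
[ 664.7 -309.8   90. ]
[ 593.8 -311.    90. ]
((634.2286376953125, -232.8962860107422), (150.15452575683594, 70.05364227294922), 86.50475311279297)
[ 637.10999447 -231.08701015   89.50733814]
192 225 [528.17647809 -45.53201193  27.90301111]
60 262 [490.44223949  97.16116636  67.53267537]
205 190 [579.54594793 -80.6802048   83.03761587]
```

View pics/w2r.png

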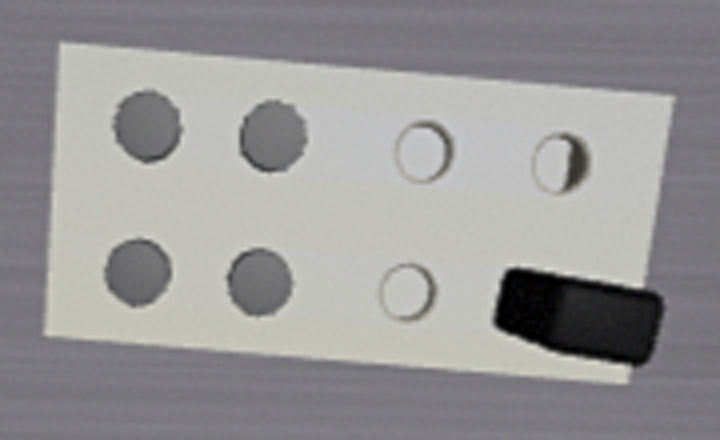

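View pics/w2c.png

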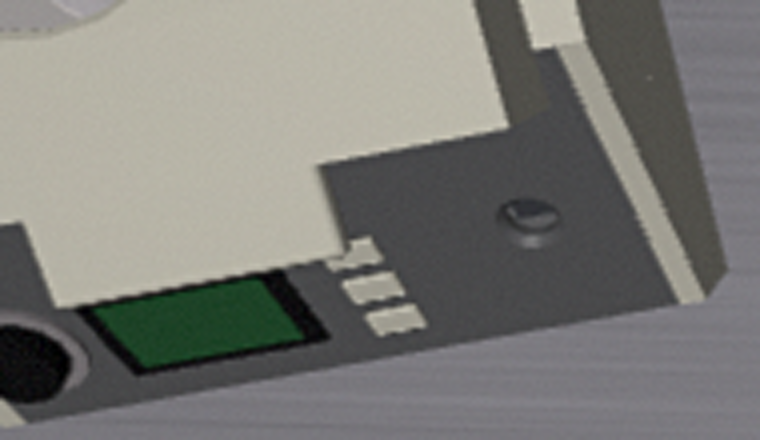

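Run:
```python
from h import *
for n,cam,(x0,x1,y0,y1),hole in [('w2','wrist',(60,250,170,280),(60+529/4,170+219/4)),('top0','top',(280,372,220,268),(260+286/3,140+299/3))]:
    im,d,P=load(n); C=cloud(cam,P,d)
    hsv=cv2.cvtColor(im,cv2.COLOR_RGB2HSV).astype(int)
    m=np.zeros(d.shape,bool); m[y0:y1,x0:x1]=1
    m&=(hsv[...,2]<100)&(hsv[...,2]>45)&(hsv[...,1]<60)&(C[...,2]>42)&(C[...,2]<92)
    cv2.imwrite(f'pics/m_{n}.png',m.astype(np.uint8)*255)
    p=C[m]; 
    for _ in range(6):
        c=p.mean(0); nn=np.linalg.svd(p-c,full_matrices=False)[2][2]; nn*=np.sign(nn[2]); r=(p-c)@nn; k=abs(r)<max(2*r.std(),.5); p=p[k]
    print(n,m.sum(),len(p),'n',nn.round(3),'tilt',np.degrees(np.arccos(nn[2])),'yaw',np.degrees(np.arctan2(-nn[1],-nn[0])),'rms',r.std())
    o,dd=ray(cam,P,*hole); print('hole',(o+dd*((c-o)@nn)/(dd@nn)).round(1))
    # lid top cloud
    q=C[(abs(C[...,2]-123)<5)&(C[...,0]>450)&(abs(C[...,1])<160)&(im.min(2)>120)]
    print('lid',len(q),np.median(q[:,2]),cv2.minAreaRect(q[:,:2].astype(np.float32)))
# two-ray hole
_,_,P1=load('w2');_,_,P2=load('top0')
o1,d1=ray('wrist',P1,60+529/4,170+219/4);o2,d2=ray('top',P2,260+286/3,140+299/3)
A=np.stack([d1,-d2],1);t=np.linalg.lstsq(A,o2-o1,rcond=None)[0];print(o1+d1*t[0],o2+d2*t[1])
```

```text
w2 4972 3881 n [-0.489 -0.103  0.866] tilt 29.956791879823296 yaw 11.932601817876415 rms 0.514179257418198
hole [536.7 -57.4  62. ]
lid 30647 122.54980547283611 ((635.7444458007812, 35.44542694091797), (166.53921508789062, 190.94863891601562), 11.865425109863281)
top0 1672 1408 n [-0.48  -0.105  0.871] tilt 29.39837291355863 yaw 12.355928460611109 rms 2.060926822966324
hole [537.1 -58.7  63.7]
lid 4426 123.09878617049014 ((634.1885986328125, 39.87882995605469), (167.0049591064453, 199.92352294921875), 11.953582763671875)
[537.2664691  -58.28425034  64.55365452] [536.97082343 -58.64449376  64.5022864 ]
```

View pics/m_w2.png

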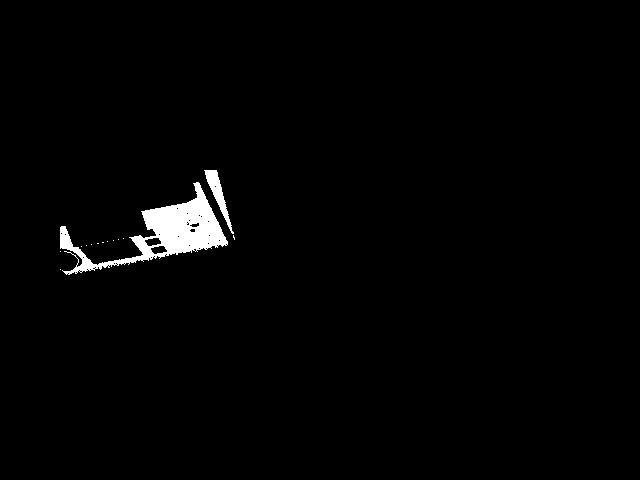

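Call:
arm_command(
  commands=[
    {"delta_pos": [12, 21, 10], "turn": [0, 0, 0], "claw": 100},
    {"delta_pos": [12, 21, 30], "turn": [0, 0, 0], "claw": 100},
    {"delta_pos": [12, 21, 40], "turn": [0, 0, 0], "claw": 100},
    {"delta_pos": [12.3, 22.1, 40], "turn": [0, 0, 0], "claw": 100},
    {"delta_pos": [0, 0, 20], "turn": [0, 0, 5], "claw": 100},
    {"delta_pos": [0, 0, 0], "turn": [0, 0, 4.9], "claw": 100},
    {"delta_pos": [0, 0, 0], "turn": [0, 0, 0], "claw": 100},
  ],
)

```text
time: 2.15
eef_pos: [610.5, -284.7, 190.1]
tcp_rot: [-3.141, 0.002, -0.152]
contact_force: [-0.9, -0.0, 1.0]
gripper_width: 85.5
```

```bash
python3 snap.py wrist w3
```

```text
2.15 [ 610.5 -284.7  190.1] [-3.1408e+00  2.4000e-03 -1.5220e-01] [-0.615  0.441  1.332 -0.     1.371  1.108] [-0.9 -0.   1. ] 85.5
```

View pics/w3.png

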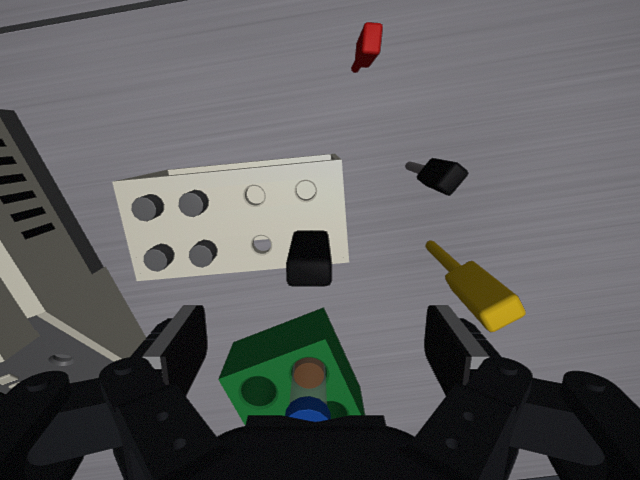

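```bash
cat > han.py <<'E'
from h import *
import sys
from plant import telemetry
im,d,P=load(sys.argv[1]); g=im.max(2); C=cloud('wrist',P,d)
m=(g<55)&(np.hypot(C[...,0]-614,C[...,1]+281)<40)&(C[...,2]>95)&(C[...,2]<165)
p=C[m]; t=p[abs(p[:,2]-154)<4]; print(len(p),len(t),t.mean(0).round(1),cv2.minAreaRect(t[:,:2].astype(np.float32)))
f=p[p[:,2]<145]; print('side',len(f),f.mean(0).round(1),f.min(0).round(1),f.max(0).round(1))
w=(im.min(2)>140)&(abs(C[...,2]-90)<5)&(C[...,1]<-120)
q=C[w]; print('rack',cv2.minAreaRect(q[:,:2].astype(np.float32)),np.median(q[:,2]))
s=telemetry.state(); print(s['time'],s['eef_pos'].round(1),s['tcp_rot'].round(4))
E
python3 han.py w3
```

```text
2240 1252 [ 615.4 -282.2  153. ] ((614.8341674804688, -281.875732421875), (23.530914306640625, 15.299121856689453), 81.63329315185547)
side 860 [ 622.1 -283.   122.6] [ 619.2 -294.    95.1] [ 623.9 -271.6  145. ]
rack ((634.1497802734375, -232.70175170898438), (150.6849365234375, 70.26679992675781), 86.49455261230469) 89.52773250143609
2.2 [ 611.2 -284.8  191.5] [ 3.1414e+00  3.0000e-04 -1.5010e-01]
```

Call:
arm_command(
  commands=[
    {"delta_pos": [3.1, -3.4, 20], "turn": [0, 0, 0], "claw": 100},
    {"delta_pos": [0, 0, 30], "turn": [0, 0, 0], "claw": 100},
    {"delta_pos": [0, 0, 24], "turn": [0, 0, 0], "claw": 100},
    {"delta_pos": [0, 0, 10], "turn": [0, 0, 0], "claw": 100},
    {"delta_pos": [0, 0, 0], "turn": [0, 0, 0], "claw": 100},
    {"delta_pos": [0, 0, 0], "turn": [0, 0, 0], "claw": 100},
  ],
)

```text
time: 2.8
eef_pos: [616.3, -281.6, 109.2]
tcp_rot: [3.14, -0.002, -0.151]
contact_force: [0.1, -0.3, -0.5]
gripper_width: 85.8
```

```bash
python3 snap.py wrist w4
```

```text
2.8 [ 616.3 -281.6  109.2] [ 3.1404e+00 -2.4000e-03 -1.5090e-01] [-0.606  0.523  1.387 -0.     1.229  1.115] [ 0.1 -0.3 -0.5] 85.8
```

View pics/w4.png

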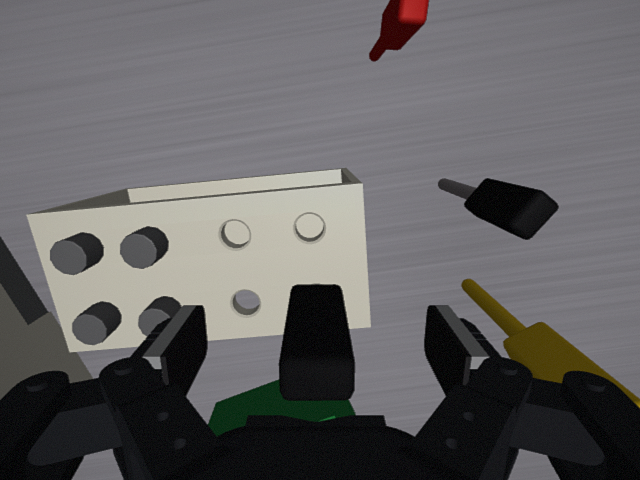

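Call:
arm_command(
  commands=[
    {"delta_pos": [0, 0, 0], "turn": [0, 0, 0], "claw": 0},
    {"delta_pos": [0, 0, 0], "turn": [0, 0, 0], "claw": 0},
    {"delta_pos": [0, 0, 0], "turn": [0, 0, 0], "claw": 0},
    {"delta_pos": [0, 0, 0], "turn": [0, 0, 0], "claw": 0},
    {"delta_pos": [0, 0, 0], "turn": [0, 0, 0], "claw": 0},
    {"delta_pos": [0, 0, 0], "turn": [0, 0, 0], "claw": 0},
    {"delta_pos": [0, 0, 0], "turn": [0, 0, 0], "claw": 0},
    {"delta_pos": [0, 0, 0], "turn": [0, 0, 0], "claw": 0},
  ],
  grip_force=70,
)

```text
time: 3.65
eef_pos: [615.8, -281.0, 107.7]
tcp_rot: [3.141, -0.0, -0.152]
contact_force: [0.0, 0.1, 3.2]
gripper_width: 23.1
```

```bash
python3 snap.py wrist w5
```

```text
3.65 [ 615.8 -281.   107.7] [ 3.1414e+00 -5.0000e-04 -1.5160e-01] [-0.606  0.524  1.389  0.     1.229  1.116] [0.  0.1 3.2] 23.1
```

View pics/w5.png

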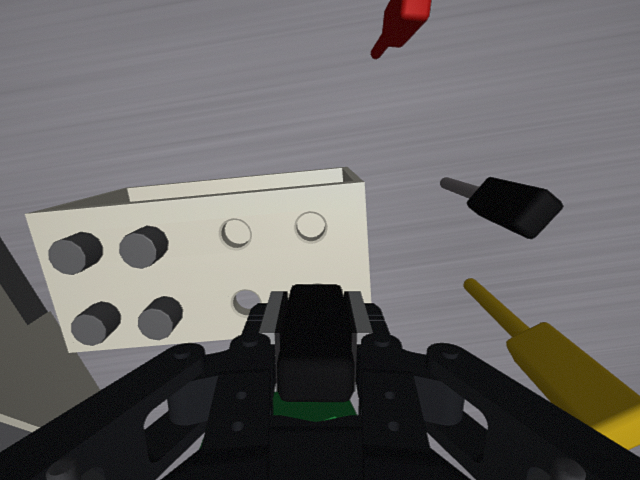

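```bash
cat > plan.py <<'E'
from h import *
from scipy.spatial.transform import Slerp
def st():
    from plant import telemetry
    s=telemetry.state(); return s['eef_pos'],R.from_euler('xyz',s['tcp_rot'])
def rows(p0,r0,p1,r1,n,claw):
    s=Slerp([0,1],R.concatenate([r0,r1])); p,r=np.array(p0,float),r0; out=[]
    for i in range(1,n+1):
        pt=p0+(p1-p0)*i/n; rt=s(i/n)
        dl=np.round(r.inv().apply(pt-p),1); tv=np.round(np.degrees((r.inv()*rt).as_rotvec()),1)
        out.append('{"delta_pos": %s, "turn": %s, "claw": %d}'%(dl.tolist(),tv.tolist(),claw))
        p=p+r.apply(dl); r=r*R.from_rotvec(np.radians(tv))
    print(', '.join(out)); print('end',p.round(1),r.as_euler('xyz').round(4))
    return p,r
YC=np.radians(11.93)
RC=R.from_euler('z',YC)
HOLE=np.array([536.7,-57.4,62.0]); N=RC.apply([-.5,0,.8660254])
RPUSH=R.from_euler('z',YC)*R.from_euler('x',np.pi)*R.from_euler('y',np.pi/6)
E
python3 - <<'E'
from plan import *
p0,r0=st(); print(p0,RPUSH.apply([0,0,1]),-N, RPUSH.as_euler('xyz'))
r0=R.from_euler('xyz',[np.pi,0,-.1516])
p0=np.array([615.7,-281.,257.7])
p1=HOLE+40*N+97.7*N
rows(p0,r0,p1,RPUSH,8,0)
E
```

```text
[ 615.76962516 -280.95956536  107.61530656] [ 0.48920044  0.10335825 -0.8660254 ] [ 0.48920044  0.10335825 -0.8660254 ] [ 3.14159265 -0.52359878  0.20821778]
{"delta_pos": [-22.0, -23.1, 9.6], "turn": [0.7, 3.7, -2.5], "claw": 0}, {"delta_pos": [-21.6, -24.0, 8.4], "turn": [0.7, 3.7, -2.5], "claw": 0}, {"delta_pos": [-21.1, -24.7, 7.3], "turn": [0.6, 3.7, -2.6], "claw": 0}, {"delta_pos": [-20.3, -25.7, 6.3], "turn": [0.7, 3.7, -2.5], "claw": 0}, {"delta_pos": [-19.6, -26.4, 5.3], "turn": [0.7, 3.7, -2.5], "claw": 0}, {"delta_pos": [-18.7, -27.3, 4.4], "turn": [0.6, 3.8, -2.5], "claw": 0}, {"delta_pos": [-17.8, -28.0, 3.5], "turn": [0.7, 3.7, -2.5], "claw": 0}, {"delta_pos": [-16.7, -28.7, 2.7], "turn": [0.7, 3.7, -2.5], "claw": 0}
end [469.3 -71.6 181.3] [-3.1411 -0.5241  0.2074]
```

Call:
arm_command(
  commands=[
    {"delta_pos": [0, 0, -8], "turn": [0, 0, 0], "claw": 0},
    {"delta_pos": [0, 0, -20], "turn": [0, 0, 0], "claw": 0},
    {"delta_pos": [0, 0, -32], "turn": [0, 0, 0], "claw": 0},
    {"delta_pos": [0, 0, -40], "turn": [0, 0, 0], "claw": 0},
    {"delta_pos": [0, 0, -35], "turn": [0, 0, 0], "claw": 0},
    {"delta_pos": [0, 0, -15], "turn": [0, 0, 0], "claw": 0},
    {"delta_pos": [0, 0, 0], "turn": [0, 0, 0], "claw": 0},
  ],
)

```text
time: 4.4
eef_pos: [616.6, -281.6, 260.1]
tcp_rot: [3.139, -0.004, -0.152]
contact_force: [-0.6, 0.9, -1.4]
gripper_width: 23.1
```

```bash
python3 snap.py wrist w6;python3 snap.py scene s6
```

```text
4.4 [ 616.6 -281.6  260.1] [ 3.1394 -0.0045 -0.1516] [-0.606  0.404  1.243 -0.     1.49   1.116] [-0.6  0.9 -1.4] 23.1
4.45 [ 615.7 -280.9  257.1] [ 3.1414e+00 -4.0000e-04 -1.5170e-01] [-0.606  0.406  1.246  0.     1.489  1.116] [ 0.5 -0.5 -2.3] 23.5
```

View pics/w6.png

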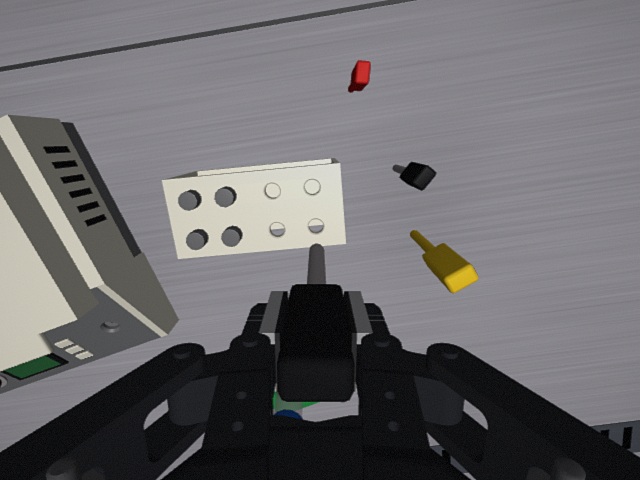

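View pics/s6.png

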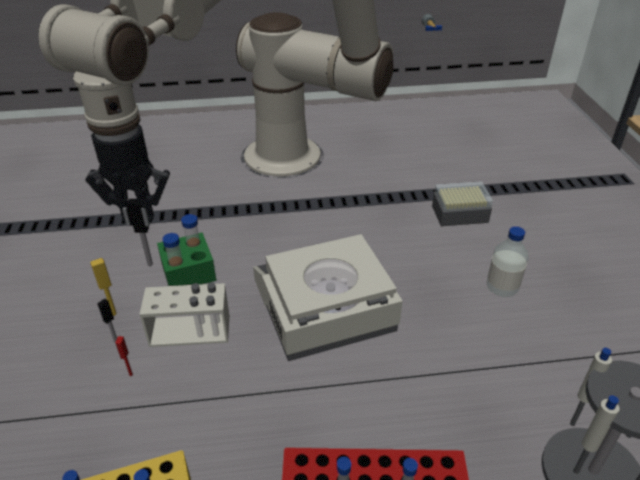

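Run:
```python
from h import *
im,d,P=load('w6'); C=cloud('wrist',P,d)
cv2.imwrite('pics/w6z.png',cv2.resize(im[225:305,270:370,::-1],None,fx=7,fy=7,interpolation=cv2.INTER_CUBIC))
# camera pose in tool: assume settled tool pose consistent w/ camera pose call
from plan import *
T=R.from_euler('xyz',[np.pi,0,-.1517]); p=np.array([615.7,-281,257.4])
from plant import telemetry,viewer
P2=viewer.camera_params('wrist')['pose']; s=telemetry.state()
p=s['eef_pos'];T=R.from_euler('xyz',s['tcp_rot']); 
print('cam in tool',T.inv().apply(P2[:3,3]-p), P[:3,3]-P2[:3,3])
for v in range(244,284,4):
    row=d[v,300:335]; k=np.where(row<420)[0]
    if len(k)==0: print(v,'none',row.min());continue
    u=300+k.mean(); D=np.median(row[k]); q=dep('wrist',P2,u,v,D)
    print(v,300+k.min(),300+k.max(),D.round(1),T.inv().apply(q-p).round(1))
```

```text
cam in tool [  70.7399144     0.45955297 -142.14386757] [ 0.75501159 -0.47014983  5.46034833]
244 300 334 325.3 [-19.1   1.5 170.5]
248 300 333 241.0 [ 1.7  0.3 88.7]
252 306 323 228.2 [ 3.   0.2 75.8]
256 309 324 219.8 [ 3.2  0.9 67.1]
260 309 324 212.2 [ 3.3  0.8 59.3]
264 308 324 206.2 [ 3.1  0.5 53. ]
268 308 324 200.3 [ 2.9  0.5 46.8]
272 308 325 193.9 [ 3.1  0.8 40.2]
276 307 325 188.7 [ 2.9  0.5 34.7]
280 307 325 183.3 [ 3.   0.5 29.1]
```

View pics/w6z.png

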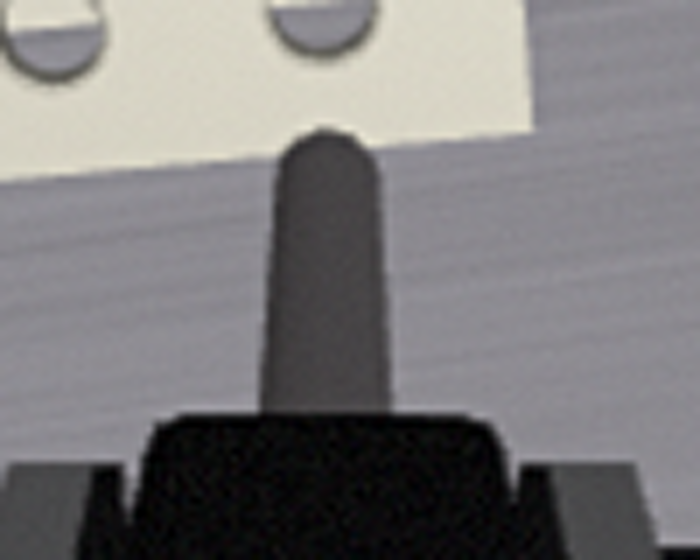

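Call:
arm_command(
  commands=[
    {"delta_pos": [-10, -12, 4], "turn": [0.3, 2, -1.5], "claw": 0},
    {"delta_pos": [-22, -23, 9], "turn": [0.7, 3.7, -2.5], "claw": 0},
    {"delta_pos": [-21.6, -24.0, 8.4], "turn": [0.7, 3.7, -2.5], "claw": 0},
    {"delta_pos": [-21.1, -24.7, 7.3], "turn": [0.6, 3.7, -2.6], "claw": 0},
    {"delta_pos": [-20.3, -25.7, 6.3], "turn": [0.7, 3.7, -2.5], "claw": 0},
    {"delta_pos": [-19.6, -26.4, 5.3], "turn": [0.7, 3.7, -2.5], "claw": 0},
    {"delta_pos": [-18.7, -27.3, 4.4], "turn": [0.6, 3.8, -2.5], "claw": 0},
    {"delta_pos": [-17.8, -28.0, 0], "turn": [0.7, 3.7, -2.5], "claw": 0},
    {"delta_pos": [-7, -16, 0], "turn": [0.3, 1.8, -1], "claw": 0},
    {"delta_pos": [0, 0, 0], "turn": [0, 0, 0], "claw": 0},
    {"delta_pos": [0, 0, 0], "turn": [0, 0, 0], "claw": 0},
  ],
)

```text
time: 5.6
eef_pos: [466.0, -73.4, 181.1]
tcp_rot: [-3.14, -0.524, 0.206]
contact_force: [0.9, -0.2, -1.0]
gripper_width: 23.3
```

```bash
python3 snap.py wrist w7; python3 -c "
from plan import *
p0,r0=st(); print(p0)
p0,r0=st()
print((RPUSH.inv()*r0).as_rotvec(degrees=True))
tip=p0+r0.apply([-1.1,.5,97.7]); t=HOLE+40*N; print(tip,t,r0.inv().apply(t-tip))
rows(p0,r0,p0+t-tip,RPUSH,2,0)"
```

```text
5.6 [466.  -73.4 181.1] [-3.1401 -0.5235  0.2057] [-0.688 -0.458  2.328  0.488  0.985  0.462] [ 0.9 -0.2 -1. ] 23.3
[466.79244339 -73.97023782 182.03176105]
[-0.03301921  0.05236946  0.09036992]
[513.84521189 -64.59581369  96.91474073] [517.13198235 -61.53433006  96.641016  ] [ 3.19052216 -2.32221133  2.16295403]
{"delta_pos": [1.6, -1.2, 1.1], "turn": [0.0, -0.0, -0.0], "claw": 0}, {"delta_pos": [1.6, -1.1, 1.1], "turn": [0.0, -0.1, -0.1], "claw": 0}
end [470.1 -70.9 181.7] [ 3.1409 -0.5228  0.2084]
```

View pics/w7.png

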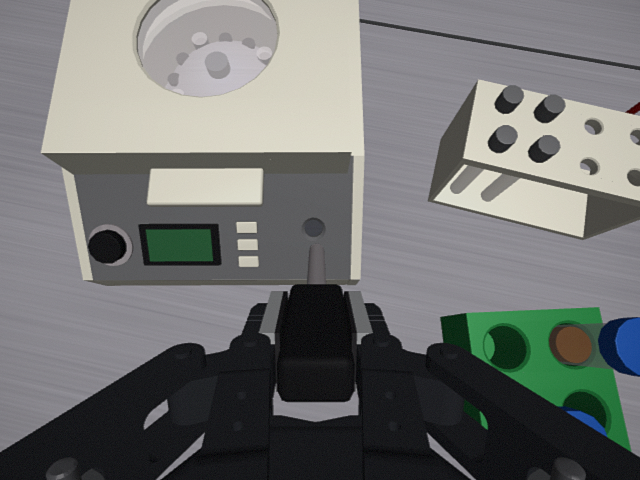

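```bash
cat > hole.py <<'E'
from plan import *
import sys
from plant import viewer,telemetry
n=sys.argv[1]
im,d,_=load(n); s=telemetry.state(); p=s['eef_pos'];T=R.from_euler('xyz',s['tcp_rot'])
P=viewer.camera_params('wrist')['pose']
C=T.inv().apply((cloud('wrist',P,d).reshape(-1,3)-p)).reshape(480,640,3)
x0,x1,y0,y1=map(int,sys.argv[2:6])
hu,hv=map(float,sys.argv[6:8])
hsv=cv2.cvtColor(im,cv2.COLOR_RGB2HSV).astype(int)
m=np.zeros(d.shape,bool); m[y0:y1,x0:x1]=1
m&=(hsv[...,2]<110)&(hsv[...,2]>55); q=C[m]
q=q[abs(q[:,2]-np.median(q[:,2]))<10]
for _ in range(6):
    c=q.mean(0); nn=np.linalg.svd(q-c,full_matrices=False)[2][2]; nn*=-np.sign(nn[2]); r=(q-c)@nn; q=q[abs(r)<max(2*r.std(),.5)]
print(len(q),'n tool',nn.round(3),'z',c[2])
o,dd=ray('wrist',P,hu,hv); o=T.inv().apply(o-p); dd=T.inv().apply(dd)
print('hole tool',(o+dd*((c-o)@nn)/(dd@nn)).round(1))
g=im[y0-15:y1+15,x0-30:x1+30,::-1]; cv2.imwrite(f'pics/{n}z.png',cv2.resize(g,None,fx=5,fy=5,interpolation=cv2.INTER_CUBIC))
for v in range(245,284,3):
    row=d[v,300:335]; k=np.where(row<np.median(d[v,303:329])+3)[0]; k=np.where(row<250)[0]
    if len(k)<3: continue
    u=300+(k.min()+k.max())/2; D=np.median(row[k]); qq=T.inv().apply(dep('wrist',P,u,v,D)-p)
    print(v,300+k.min(),300+k.max(),D.round(1),qq.round(1))
E
python3 hole.py w7 270 350 195 270 314 227.5
```

```text
4628 n tool [-0.001 -0.    -1.   ] z 139.04823862367144
hole tool [  3.   -0.5 139. ]
245 312 321 242.0 [ 2.9  1.3 90.2]
248 310 323 236.0 [ 2.8  1.2 83.9]
251 309 323 230.1 [ 2.6  0.9 77.8]
254 309 324 224.3 [ 2.6  1.2 71.7]
257 309 324 218.6 [ 2.6  1.2 65.8]
260 309 324 213.0 [ 2.7  1.1 59.9]
263 308 324 207.8 [ 2.7  0.8 54.6]
266 308 330 203.3 [ 2.6  2.5 49.8]
269 308 324 198.1 [ 2.8  0.8 44.5]
272 308 325 194.1 [ 2.6  1.1 40.3]
275 308 325 189.8 [ 2.7  1.1 35.8]
278 307 325 186.1 [ 2.5  0.8 31.9]
281 307 325 181.8 [ 2.7  0.8 27.5]
```

View pics/w7z.png

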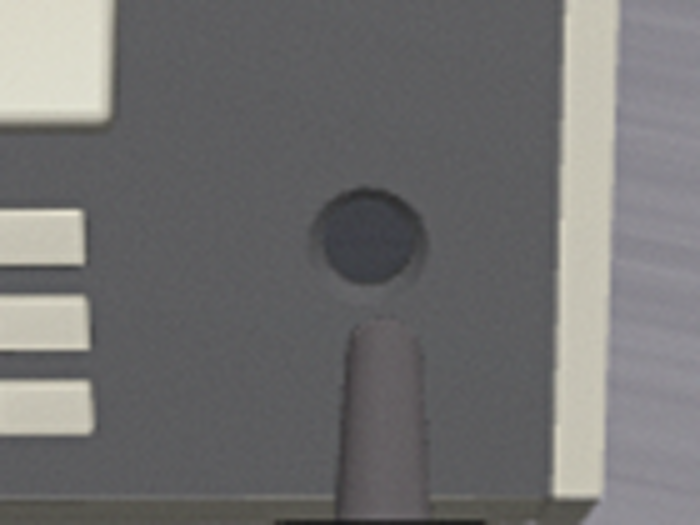

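Call:
arm_command(
  commands=[
    {"delta_pos": [2.2, -0.9, 5], "turn": [0, 0, 0], "claw": 0},
    {"delta_pos": [2, -0.8, 12], "turn": [0, 0, 0], "claw": 0},
    {"delta_pos": [0, 0, 12], "turn": [0, 0, 0], "claw": 0},
    {"delta_pos": [0, 0, 6], "turn": [0, 0, 0], "claw": 0},
    {"delta_pos": [0, 0, 0], "turn": [0, 0, 0], "claw": 0},
    {"delta_pos": [0, 0, 0], "turn": [0, 0, 0], "claw": 0},
  ],
)

```text
time: 6.25
eef_pos: [487.2, -67.6, 154.3]
tcp_rot: [-3.141, -0.525, 0.208]
contact_force: [0.0, -0.2, -0.4]
gripper_width: 23.1
```

```bash
python3 snap.py wrist w8; python3 hole.py w8 270 350 195 270 314 232
```

```text
6.25 [487.2 -67.6 154.3] [-3.1414 -0.5252  0.2076] [-0.634 -0.346  2.309  0.508  0.878  0.46 ] [ 0.  -0.2 -0.4] 23.1
4683 n tool [ 0.     0.001 -1.   ] z 104.94041501015128
hole tool [  8.   -0.4 104.9]
245 312 321 241.5 [ 3.1  1.3 89.7]
248 310 323 236.3 [ 2.7  1.2 84.2]
251 309 323 229.5 [ 2.8  0.9 77.2]
254 309 324 224.1 [ 2.7  1.2 71.5]
257 309 324 218.4 [ 2.7  1.2 65.5]
260 309 324 212.5 [ 2.9  1.1 59.5]
263 308 324 208.4 [ 2.5  0.8 55.1]
266 308 324 203.1 [ 2.7  0.8 49.6]
269 308 324 198.7 [ 2.6  0.8 45.1]
272 308 325 193.6 [ 2.8  1.1 39.8]
275 308 325 189.8 [ 2.7  1.1 35.8]
278 307 325 186.0 [ 2.6  0.8 31.8]
281 307 325 181.9 [ 2.6  0.8 27.6]
```

View pics/w8z.png

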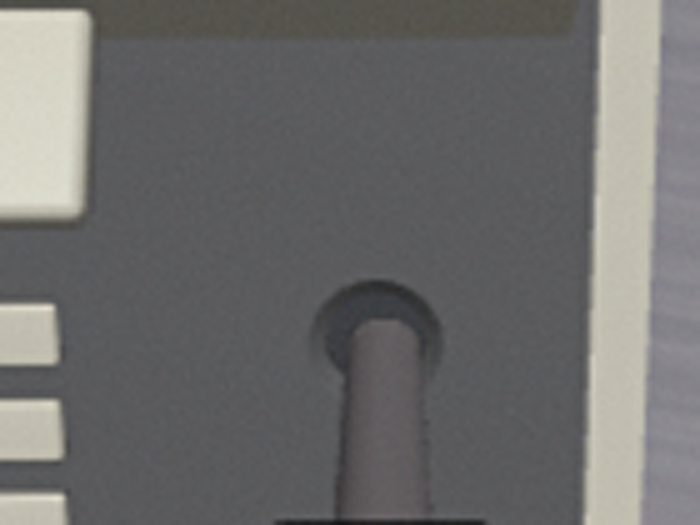

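```bash
for v in 247.5 249;do python3 hole.py w8 270 350 195 270 315.3 $v | grep hole; done
```

```text
hole tool [ -3.2   0.5 104.9]
hole tool [ -4.2   0.5 104.9]
```

```bash
python3 - <<'E'
from plan import *
from plant import viewer,telemetry
s=telemetry.state();p=s['eef_pos'];T=R.from_euler('xyz',s['tcp_rot']);P=viewer.camera_params('wrist')['pose']
def f(u,v,z):
    o,d=ray('wrist',P,u,v);o=T.inv().apply(o-p);d=T.inv().apply(d);return (o+d*(z-o[2])/d[2]).round(1)
print('w8',[f(*a,104.9) for a in [(315.3,235.8),(302.3,248),(328.5,248)]])
print('w7',[f(*a,139.05) for a in [(313.8,217),(313.8,240),(301.7,228),(325.7,228)]])
print('w7 inner',[f(*a,139.05) for a in [(313.8,218),(313.8,237),(304.4,227),(323,227)]])
print('w7 inner@-6',[f(*a,145.05) for a in [(313.8,218),(313.8,237),(304.4,227),(323,227)]])
E
python3 - <<'E'
from h import *
im,d,P=load('w7')
cv2.imwrite('pics/w7zz.png',cv2.convertScaleAbs(cv2.resize(im[208:250,290:340,::-1],None,fx=14,fy=14,interpolation=cv2.INTER_CUBIC),alpha=1.8))
im,d,P=load('w8')
cv2.imwrite('pics/w8zz.png',cv2.convertScaleAbs(cv2.resize(im[225:270,290:340,::-1],None,fx=14,fy=13,interpolation=cv2.INTER_CUBIC),alpha=1.8))
E
```

```text
w8 [array([  5.3,   0.5, 104.9]), array([ -3.5,  -8.6, 104.9]), array([ -3.5,   9.7, 104.9])]
w7 [array([ 11.4,  -0.6, 139. ]), array([ -7.1,  -0.7, 139. ]), array([  2.6, -10.1, 139. ]), array([  2.6,   8.6, 139. ])]
w7 inner [array([ 10.6,  -0.6, 139. ]), array([ -4.7,  -0.7, 139. ]), array([  3.4,  -8. , 139. ]), array([  3.4,   6.5, 139. ])]
w7 inner@-6 [array([  9.3,  -0.7, 145. ]), array([ -6.3,  -0.7, 145. ]), array([  2. ,  -8.2, 145. ]), array([  2. ,   6.7, 145. ])]
```

View pics/w7zz.png

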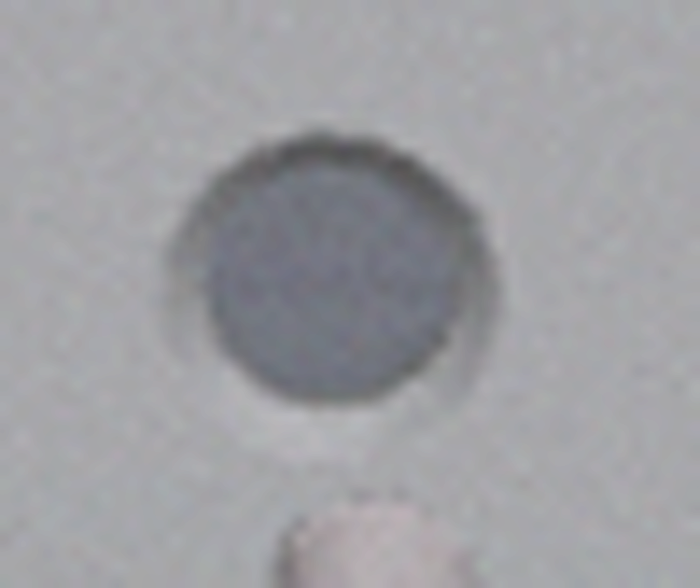

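View pics/w8zz.png

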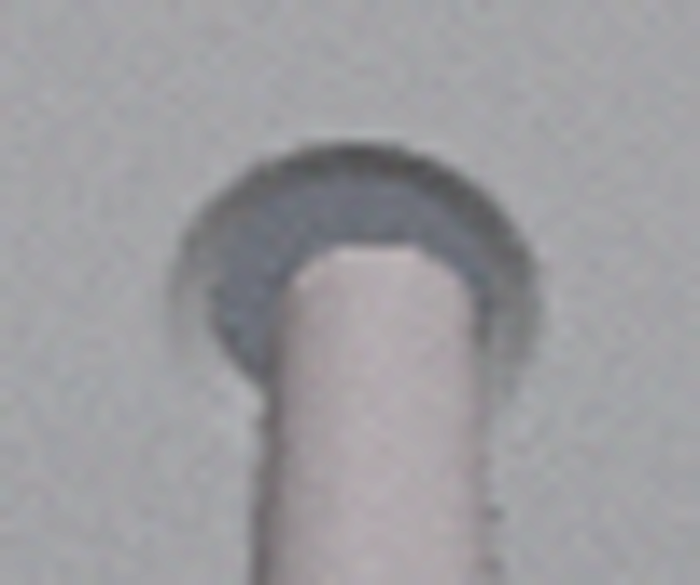

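Run:
```python
from plan import *
from plant import viewer,telemetry
s=telemetry.state();p=s['eef_pos'];T=R.from_euler('xyz',s['tcp_rot']);P=viewer.camera_params('wrist')['pose']
_,_,P8=load('w8'); print(T.inv().apply(P[:3,3]-P8[:3,3]),p,s['tcp_rot'])
print('cam in tool',T.inv().apply(P[:3,3]-p), (T.inv()*R.from_matrix(P[:3,:3])).as_euler('xyz',degrees=True))
tip=p+T.apply([-1.7,1,97.7]);print(tip,T.inv().apply(HOLE-tip))
```

```text
[ 0.08471663  0.0463369  -0.27748749] [487.28244045 -67.70608921 154.63351832] [ 3.14118551 -0.52578132  0.20758012]
cam in tool [  70.34679162    0.45958764 -142.21345231] [1.63906052e+02 4.06682932e-02 9.01156254e+01]
[534.03960914 -58.92096699  69.27680327] [-1.12936613 -0.94318729  7.75743617]
```

Call:
arm_command(
  commands=[
    {"delta_pos": [-1.0, -0.3, 0], "turn": [0, 0, 0], "claw": 0},
    {"delta_pos": [-0.7, -0.3, 2], "turn": [0, 0, 0], "claw": 0},
    {"delta_pos": [0, 0, 5], "turn": [0, 0, 0], "claw": 0},
    {"delta_pos": [0, 0, 5], "turn": [0, 0, 0], "claw": 0},
    {"delta_pos": [0, 0, 5], "turn": [0, 0, 0], "claw": 0},
    {"delta_pos": [0, 0, 0], "turn": [0, 0, 0], "claw": 0},
    {"delta_pos": [0, 0, 0], "turn": [0, 0, 0], "claw": 0},
  ],
)

```text
time: 7.0
eef_pos: [493.7, -65.2, 138.3]
tcp_rot: [-3.141, -0.525, 0.207]
contact_force: [-1.0, 0.2, -0.4]
gripper_width: 23.1
```

```bash
python3 snap.py wrist w9; python3 -c "
from h import *
im,d,P=load('w9')
cv2.imwrite('pics/w9z.png',cv2.resize(im[200:300,270:370,::-1],None,fx=6,fy=6,interpolation=2))"
```

```text
7.0 [493.7 -65.2 138.3] [-3.141  -0.525   0.2074] [-0.617 -0.297  2.307  0.523  0.828  0.446] [-1.   0.2 -0.4] 23.1
```

View pics/w9z.png

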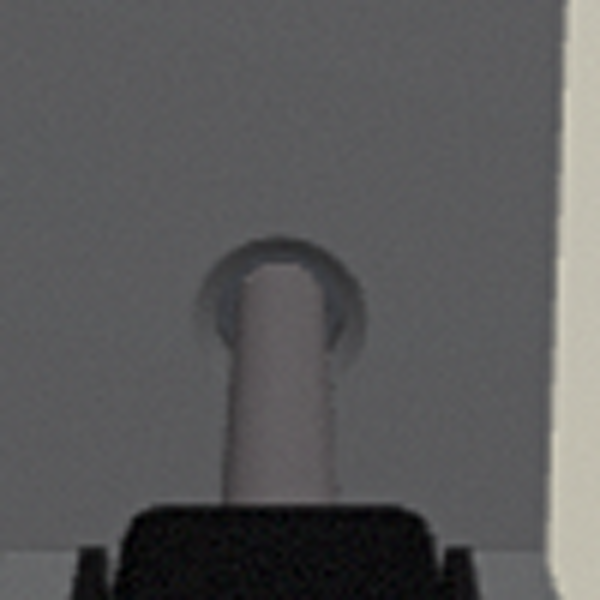

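Call:
arm_command(
  commands=[
    {"delta_pos": [0, 0, 3], "turn": [0, 0, 0], "claw": 0},
    {"delta_pos": [0, 0, 3], "turn": [0, 0, 0], "claw": 0},
    {"delta_pos": [0, 0, 3], "turn": [0, 0, 0], "claw": 0},
    {"delta_pos": [0, 0, 2], "turn": [0, 0, 0], "claw": 0},
    {"delta_pos": [0, 0, 2], "turn": [0, 0, 0], "claw": 0},
    {"delta_pos": [0, 0, 0], "turn": [0, 0, 0], "claw": 0},
    {"delta_pos": [0, 0, 0], "turn": [0, 0, 0], "claw": 0},
  ],
)

```text
time: 7.75
eef_pos: [500.7, -64.2, 128.1]
tcp_rot: [3.141, -0.527, 0.208]
contact_force: [-3.2, -0.3, 5.4]
gripper_width: 23.1
```

```bash
python3 snap.py wrist w10
```

```text
7.75 [500.7 -64.2 128.1] [ 3.1409 -0.5265  0.208 ] [-0.603 -0.255  2.299  0.537  0.792  0.437] [-3.2 -0.3  5.4] 23.1
```

View pics/w10.png

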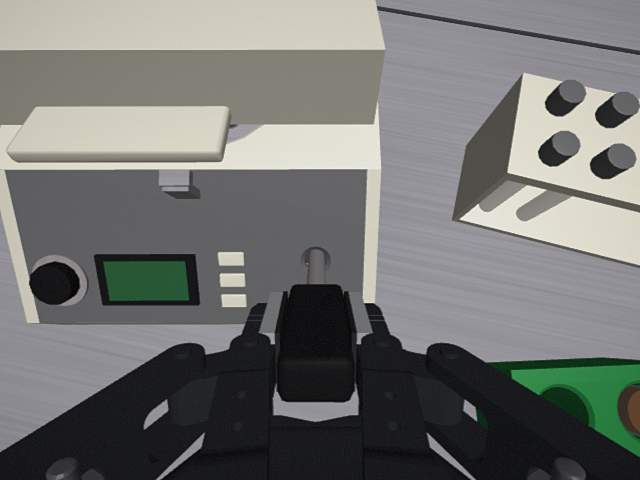

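Call:
arm_command(
  commands=[
    {"delta_pos": [0, 0, -5], "turn": [0, 0, 0], "claw": 0},
    {"delta_pos": [0, 0, -10], "turn": [0, 0, 0], "claw": 0},
    {"delta_pos": [0, 0, -20], "turn": [0, 0, 0], "claw": 0},
    {"delta_pos": [0, 0, -25], "turn": [0, 0, 0], "claw": 0},
    {"delta_pos": [0, 0, -15], "turn": [0, 0, 0], "claw": 0},
    {"delta_pos": [0, 0, 0], "turn": [0, 0, 0], "claw": 0},
    {"delta_pos": [0, 0, 0], "turn": [0, 0, 0], "claw": 0},
  ],
)

```text
time: 8.5
eef_pos: [463.2, -71.8, 191.8]
tcp_rot: [3.142, -0.525, 0.207]
contact_force: [-0.7, 0.3, -1.6]
gripper_width: 22.9
```

```bash
python3 snap.py scene s11; python3 -c "
from plan import *
p0,r0=st();print(p0,r0.as_euler('xyz'))
r1=R.from_euler('xyz',[np.pi,0,-.1516])
p1=np.array([615.7,-281,257.7])
rows(p0,r0,p1,r1,9,0)"
```

```text
8.5 [463.2 -71.8 191.8] [ 3.1415 -0.5253  0.2072] [-0.69  -0.488  2.325  0.48   1.013  0.476] [-0.7  0.3 -1.6] 22.9
[463.01411881 -71.44530085 191.20000045] [-3.14034751 -0.52444477  0.20691037]
{"delta_pos": [13.9, 26.3, -0.5], "turn": [-0.6, -3.3, 2.2], "claw": 0}, {"delta_pos": [14.9, 25.7, -1.1], "turn": [-0.6, -3.3, 2.3], "claw": 0}, {"delta_pos": [15.8, 25.1, -1.7], "turn": [-0.6, -3.3, 2.2], "claw": 0}, {"delta_pos": [16.7, 24.5, -2.3], "turn": [-0.6, -3.3, 2.2], "claw": 0}, {"delta_pos": [17.4, 23.9, -3.1], "turn": [-0.6, -3.3, 2.3], "claw": 0}, {"delta_pos": [18.2, 23.3, -3.9], "turn": [-0.6, -3.3, 2.2], "claw": 0}, {"delta_pos": [18.8, 22.5, -4.7], "turn": [-0.6, -3.3, 2.2], "claw": 0}, {"delta_pos": [19.4, 21.9, -5.6], "turn": [-0.6, -3.3, 2.3], "claw": 0}, {"delta_pos": [19.9, 21.1, -6.4], "turn": [-0.7, -3.3, 2.2], "claw": 0}
end [ 615.7 -281.   257.7] [ 3.1408 -0.     -0.1517]
```

View pics/s11.png

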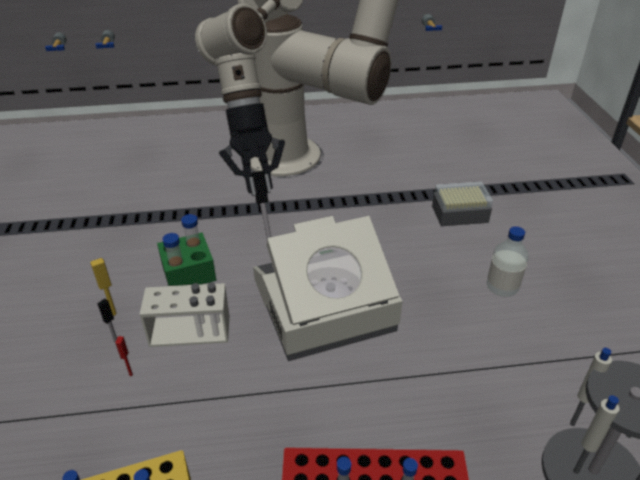

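Call:
arm_command(
  commands=[
    {"delta_pos": [13.9, 26.3, -0.5], "turn": [-0.6, -3.3, 2.2], "claw": 0},
    {"delta_pos": [14.9, 25.7, -1.1], "turn": [-0.6, -3.3, 2.3], "claw": 0},
    {"delta_pos": [15.8, 25.1, -1.7], "turn": [-0.6, -3.3, 2.2], "claw": 0},
    {"delta_pos": [16.7, 24.5, -2.3], "turn": [-0.6, -3.3, 2.2], "claw": 0},
    {"delta_pos": [17.4, 23.9, -3.1], "turn": [-0.6, -3.3, 2.3], "claw": 0},
    {"delta_pos": [18.2, 23.3, -3.9], "turn": [-0.6, -3.3, 2.2], "claw": 0},
    {"delta_pos": [18.8, 22.5, -4.7], "turn": [-0.6, -3.3, 2.2], "claw": 0},
    {"delta_pos": [19.4, 21.9, -5.6], "turn": [-0.6, -3.3, 2.3], "claw": 0},
    {"delta_pos": [19.9, 21.1, -6.4], "turn": [-0.7, -3.3, 2.2], "claw": 0},
    {"delta_pos": [0, 0, 0], "turn": [0, 0, 0], "claw": 0},
    {"delta_pos": [0, 0, 0], "turn": [0, 0, 0], "claw": 0},
    {"delta_pos": [0, 0, 0], "turn": [0, 0, 0], "claw": 0},
  ],
)

```text
time: 9.75
eef_pos: [615.4, -280.2, 257.8]
tcp_rot: [-3.142, 0.0, -0.151]
contact_force: [0.3, -0.9, -0.4]
gripper_width: 23.0
```

```bash
python3 snap.py wrist w12; python3 -c "
from plan import *
r1=R.from_euler('xyz',[np.pi,0,-.1516])
p1=np.array([615.7,-281,200])
p0,r0=st();print(p0,r0.as_euler('xyz'), (r0.inv()*r1).as_rotvec(degrees=True).round(2),r0.inv().apply(p1-p0).round(1))"
```

```text
9.75 [ 615.4 -280.2  257.8] [-3.1416e+00  2.0000e-04 -1.5080e-01] [-0.605  0.405  1.246 -0.     1.49   1.116] [ 0.3 -0.9 -0.4] 23.0
[ 615.28366043 -280.23281329  258.45534314] [ 3.14110763e+00 -5.14483415e-04 -1.50854021e-01] [ 0.03 -0.03  0.04] [ 0.5  0.7 58.5]
```

View pics/w12.png

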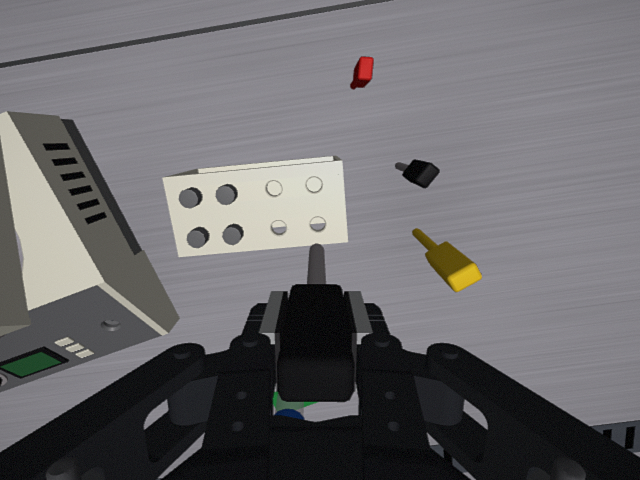

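Call:
arm_command(
  commands=[
    {"delta_pos": [0.5, 0.7, 10], "turn": [0, 0, 0], "claw": 0},
    {"delta_pos": [0, 0, 25], "turn": [0, 0, 0], "claw": 0},
    {"delta_pos": [0, 0, 20], "turn": [0, 0, 0], "claw": 0},
    {"delta_pos": [0, 0, 7], "turn": [0, 0, 0], "claw": 0},
    {"delta_pos": [0, 0, 0], "turn": [0, 0, 0], "claw": 0},
    {"delta_pos": [0, 0, 0], "turn": [0, 0, 0], "claw": 0},
    {"delta_pos": [0, 0, 0], "turn": [0, 0, 0], "claw": 0},
  ],
)

```text
time: 10.5
eef_pos: [617.0, -282.6, 198.9]
tcp_rot: [3.139, -0.004, -0.152]
contact_force: [0.2, -0.5, -1.0]
gripper_width: 23.1
```

```bash
python3 snap.py wrist w13; python3 -c "
from plan import *
from h import *
im,d,P=load('w13')
cv2.imwrite('pics/w13z.png',cv2.resize(im[220:300,265:375,::-1],None,fx=7,fy=7,interpolation=2))
r1=R.from_euler('xyz',[np.pi,0,-.1516])
p1=np.array([615.7,-281,107.7])
p0,r0=st();print(p0,r0.as_euler('xyz'), (r0.inv()*r1).as_rotvec(degrees=True).round(2),r0.inv().apply(p1-p0).round(1))"
```

```text
10.5 [ 617.  -282.6  198.9] [ 3.1389 -0.004  -0.1517] [-6.070e-01  4.420e-01  1.313e+00 -1.000e-03  1.381e+00  1.116e+00] [ 0.2 -0.5 -1. ] 23.1
[ 617.02016556 -282.61371611  198.82917413] [ 3.13896385 -0.00390535 -0.15168782] [ 0.15 -0.22 -0.01] [-1.9 -1.6 91.1]
```

View pics/w13z.png

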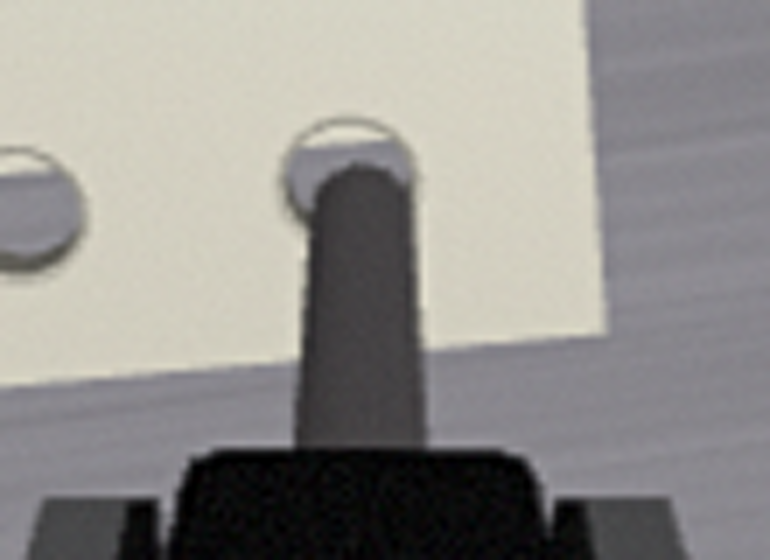

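Call:
arm_command(
  commands=[
    {"delta_pos": [0, 0, 0], "turn": [0, 0, 0], "claw": 0},
    {"delta_pos": [0, 0, 0], "turn": [0, 0, 0], "claw": 0},
  ],
)

```text
time: 10.75
eef_pos: [616.6, -282.3, 197.7]
tcp_rot: [3.14, -0.002, -0.152]
contact_force: [1.3, -0.2, -1.4]
gripper_width: 22.7
```

```bash
python3 snap.py wrist w13; python3 -c "
from plan import *
from h import *
im,d,P=load('w13')
cv2.imwrite('pics/w13z2.png',cv2.resize(im[220:300,265:375,::-1],None,fx=7,fy=7,interpolation=2))
r1=R.from_euler('xyz',[np.pi,0,-.1516])
p1=np.array([615.7,-281,107.7])
p0,r0=st();print(p0,r0.as_euler('xyz'), (r0.inv()*r1).as_rotvec(degrees=True).round(2),r0.inv().apply(p1-p0).round(1))"
```

```text
10.75 [ 616.6 -282.3  197.7] [ 3.1398e+00 -2.2000e-03 -1.5170e-01] [-6.070e-01  4.430e-01  1.314e+00 -1.000e-03  1.381e+00  1.116e+00] [ 1.3 -0.2 -1.4] 22.7
[ 616.54023901 -282.23364316  197.46228288] [ 3.13993564e+00 -1.92015718e-03 -1.51673839e-01] [ 0.09 -0.11 -0.  ] [-1.2 -1.2 89.8]
```

View pics/w13z2.png

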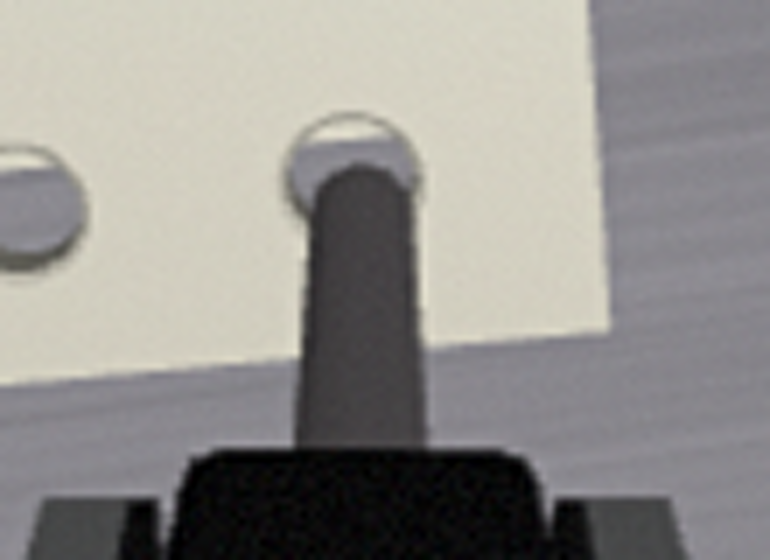

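Call:
arm_command(
  commands=[
    {"delta_pos": [-0.8, -0.9, 0], "turn": [0, 0, 0], "claw": 0},
    {"delta_pos": [0, 0, 0], "turn": [0, 0, 0], "claw": 0},
    {"delta_pos": [0, 0, 0], "turn": [0, 0, 0], "claw": 0},
    {"delta_pos": [0, 0, 0], "turn": [0, 0, 0], "claw": 0},
    {"delta_pos": [0, 0, 0], "turn": [0, 0, 0], "claw": 0},
    {"delta_pos": [0, 0, 0], "turn": [0, 0, 0], "claw": 0},
  ],
)

```text
time: 11.4
eef_pos: [615.7, -281.1, 197.1]
tcp_rot: [3.14, -0.001, -0.152]
contact_force: [0.0, -0.2, -0.8]
gripper_width: 23.4
```

```bash
python3 snap.py wrist w14; python3 -c "
from plan import *
from h import *
im,d,P=load('w14')
cv2.imwrite('pics/w14z.png',cv2.resize(im[220:300,265:375,::-1],None,fx=7,fy=7,interpolation=2))
r1=R.from_euler('xyz',[np.pi,0,-.1516])
p1=np.array([615.7,-281,107.7])
p0,r0=st();print(p0,r0.as_euler('xyz'), (r0.inv()*r1).as_rotvec(degrees=True).round(2),r0.inv().apply(p1-p0).round(1))"
```

```text
11.4 [ 615.7 -281.1  197.1] [ 3.1402e+00 -1.3000e-03 -1.5170e-01] [-6.060e-01  4.410e-01  1.318e+00 -1.000e-03  1.380e+00  1.116e+00] [ 0.  -0.2 -0.8] 23.4
[ 615.72250052 -281.15805452  197.07651545] [ 3.14019023e+00 -1.35237697e-03 -1.51699527e-01] [ 0.08 -0.08 -0.01] [-0.2 -0.3 89.4]
```

View pics/w14z.png

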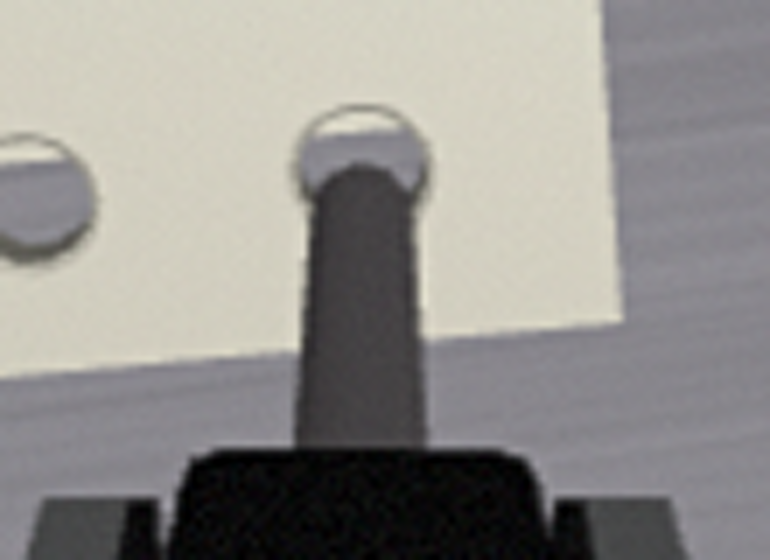

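Call:
arm_command(
  commands=[
    {"delta_pos": [0, -0.2, 4], "turn": [0, 0, 0], "claw": 0},
    {"delta_pos": [0, 0, 4], "turn": [0, 0, 0], "claw": 0},
    {"delta_pos": [0, 0, 4], "turn": [0, 0, 0], "claw": 0},
    {"delta_pos": [0, 0, 4], "turn": [0, 0, 0], "claw": 0},
    {"delta_pos": [0, 0, 0], "turn": [0, 0, 0], "claw": 0},
    {"delta_pos": [0, 0, 0], "turn": [0, 0, 0], "claw": 0},
  ],
)

```text
time: 12.05
eef_pos: [615.7, -280.9, 180.9]
tcp_rot: [3.14, -0.001, -0.152]
contact_force: [-0.5, 0.0, -1.0]
gripper_width: 23.1
```

```bash
python3 snap.py wrist w15; python3 -c "
from plan import *
from h import *
im,d,P=load('w15')
cv2.imwrite('pics/w15z.png',cv2.resize(im[220:300,265:375,::-1],None,fx=7,fy=7,interpolation=2))
r1=R.from_euler('xyz',[np.pi,0,-.1516])
p1=np.array([615.7,-281,107.7])
p0,r0=st();print(p0,r0.as_euler('xyz'), (r0.inv()*r1).as_rotvec(degrees=True).round(2),r0.inv().apply(p1-p0).round(1))"
```

```text
12.05 [ 615.7 -280.9  180.9] [ 3.1404e+00 -1.1000e-03 -1.5170e-01] [-6.060e-01  4.540e-01  1.334e+00 -1.000e-03  1.352e+00  1.117e+00] [-0.5  0.  -1. ] 23.1
[ 615.84242968 -281.02102023  181.21882908] [ 3.14011248e+00 -1.57754120e-03 -1.51705821e-01] [ 0.08 -0.09 -0.01] [-0.3 -0.1 73.5]
```

View pics/w15z.png

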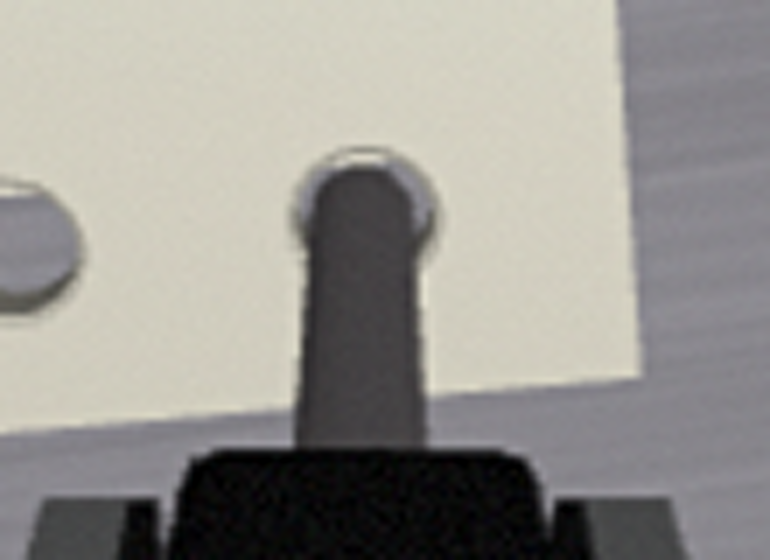

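Call:
arm_command(
  commands=[
    {"delta_pos": [-0.2, 0, 8], "turn": [0, -0.1, 0], "claw": 0},
    {"delta_pos": [0, 0, 10], "turn": [0, 0, 0], "claw": 0},
    {"delta_pos": [0, 0, 10], "turn": [0, 0, 0], "claw": 0},
    {"delta_pos": [0, 0, 10], "turn": [0, 0, 0], "claw": 0},
    {"delta_pos": [0, 0, 10], "turn": [0, 0, 0], "claw": 0},
    {"delta_pos": [0, 0, 10], "turn": [0, 0, 0], "claw": 0},
    {"delta_pos": [0, 0, 8], "turn": [0, 0, 0], "claw": 0},
    {"delta_pos": [0, 0, 4], "turn": [0, 0, 0], "claw": 0},
    {"delta_pos": [0, 0, 0], "turn": [0, 0, 0], "claw": 0},
    {"delta_pos": [0, 0, 0], "turn": [0, 0, 0], "claw": 0},
    {"delta_pos": [0, 0, 0], "turn": [0, 0, 0], "claw": 0},
  ],
)

```text
time: 13.2
eef_pos: [615.9, -281.3, 111.9]
tcp_rot: [3.14, -0.001, -0.152]
contact_force: [0.6, 0.1, -1.1]
gripper_width: 23.1
```

```bash
python3 snap.py wrist w16; python3 -c "
from plan import *
r1=R.from_euler('xyz',[np.pi,0,-.1516])
p1=np.array([615.7,-281,107.7])
p0,r0=st();print(p0,r0.as_euler('xyz'), (r0.inv()*r1).as_rotvec(degrees=True).round(2),r0.inv().apply(p1-p0).round(1))"
```

```text
13.2 [ 615.9 -281.3  111.9] [ 3.1396e+00 -8.0000e-04 -1.5170e-01] [-0.606  0.519  1.386 -0.002  1.234  1.117] [ 0.6  0.1 -1.1] 23.1
[ 615.93228035 -281.29237283  111.84479403] [ 3.13962607e+00 -7.76174644e-04 -1.51684696e-01] [ 0.11 -0.04 -0.  ] [-0.3 -0.3  4.1]
```

View pics/w16.png

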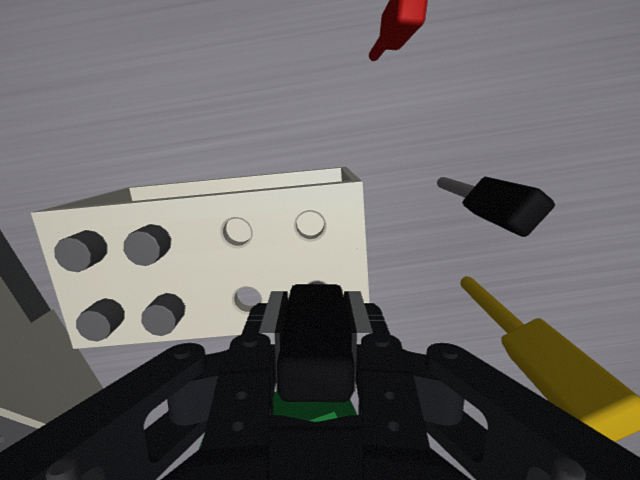

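Call:
arm_command(
  commands=[
    {"delta_pos": [0, 0, 2], "turn": [0, 0, 0], "claw": 0},
    {"delta_pos": [0, 0, 1.5], "turn": [0, 0, 0], "claw": 0},
    {"delta_pos": [0, 0, 0], "turn": [0, 0, 0], "claw": 0},
    {"delta_pos": [0, 0, 0], "turn": [0, 0, 0], "claw": 0},
    {"delta_pos": [0, 0, 0], "turn": [0, 0, 0], "claw": 0},
  ],
)

```text
time: 13.75
eef_pos: [615.6, -281.1, 107.7]
tcp_rot: [3.14, 0.0, -0.152]
contact_force: [-1.0, -0.4, -0.0]
gripper_width: 23.1
```

Call:
arm_command(
  commands=[
    {"delta_pos": [0, 0, 0.8], "turn": [0, 0, 0], "claw": 0},
    {"delta_pos": [0, 0, 0], "turn": [0, 0, 0], "claw": 0},
    {"delta_pos": [0, 0, 0], "turn": [0, 0, 0], "claw": 0},
  ],
)

```text
time: 14.05
eef_pos: [615.7, -281.1, 107.6]
tcp_rot: [3.14, 0.0, -0.152]
contact_force: [-1.8, 0.6, 5.8]
gripper_width: 23.2
```

Seated (5.8 N up at the recorded home height). Release and rise.

Call:
arm_command(
  commands=[
    {"delta_pos": [0, 0, 0], "turn": [0, 0, 0], "claw": 40},
    {"delta_pos": [0, 0, 0], "turn": [0, 0, 0], "claw": 100},
    {"delta_pos": [0, 0, 0], "turn": [0, 0, 0], "claw": 100},
    {"delta_pos": [0, 0, 0], "turn": [0, 0, 0], "claw": 100},
    {"delta_pos": [0, 0, 0], "turn": [0, 0, 0], "claw": 100},
    {"delta_pos": [0, 0, 0], "turn": [0, 0, 0], "claw": 100},
    {"delta_pos": [0, 0, -10], "turn": [0, 0, 0], "claw": 100},
    {"delta_pos": [0, 0, -30], "turn": [0, 0, 0], "claw": 100},
    {"delta_pos": [0, 0, -40], "turn": [0, 0, 0], "claw": 100},
    {"delta_pos": [0, 0, -40], "turn": [0, 0, 0], "claw": 100},
    {"delta_pos": [0, 0, 0], "turn": [0, 0, 0], "claw": 100},
    {"delta_pos": [0, 0, 0], "turn": [0, 0, 0], "claw": 100},
  ],
)

```text
time: 15.25
eef_pos: [616.4, -281.4, 229.3]
tcp_rot: [3.138, -0.003, -0.152]
contact_force: [0.0, -0.7, -0.5]
gripper_width: 85.4
```

```bash
python3 snap.py wrist w17; python3 han.py w17; python3 snap.py scene s17
```

```text
15.25 [ 616.4 -281.4  229.3] [ 3.1384 -0.0033 -0.1516] [-6.050e-01  4.200e-01  1.282e+00 -1.000e-03  1.435e+00  1.117e+00] [ 0.  -0.7 -0.5] 85.4
1512 877 [ 615.4 -281.4  153. ] ((615.0071411132812, -281.3738708496094), (22.68451499938965, 15.719324111938477), 81.21907806396484)
side 556 [ 622.3 -282.3  122.3] [ 619.6 -293.3   95.2] [ 624.  -270.8  144.9]
rack ((634.19384765625, -232.74093627929688), (150.60574340820312, 70.22034454345703), 86.47222900390625) 89.50453519811231
15.3 [ 615.6 -280.8  227.1] [ 3.140e+00  1.000e-04 -1.516e-01]
15.3 [ 615.6 -280.8  227.1] [ 3.140e+00  1.000e-04 -1.516e-01] [-6.060e-01  4.220e-01  1.285e+00 -1.000e-03  1.435e+00  1.117e+00] [ 0.1  0.4 -1.4] 85.5
```

View pics/w17.png

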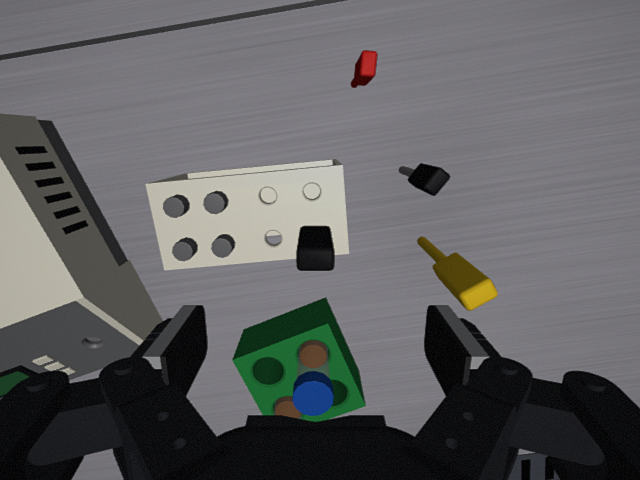

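View pics/s17.png

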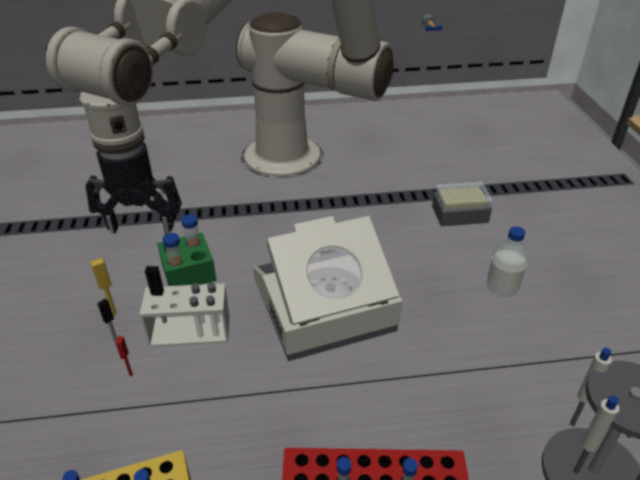

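Run:
```python
from plan import *
im,d,P=load('w10'); C=cloud('wrist',P,d)
O=HOLE  # express in centrifuge axes relative to hole, x'= -83.6, z'=abs
def f(p):
    q=RC.inv().apply(p-O); q[...,0]-=83.6; q[...,2]+=62; return q
for u,v in [(40,130),(40,155),(120,110),(120,130),(120,155),(120,159),(215,112),(215,130),(222,150),(15,150),(100,80),(370,80),(350,200),(10,200),(372,200)]:
    print(u,v,im[v,u],f(C[v,u]).round(1))
# lip mask
m=(C[...,2]>150)&(im.min(2)>185); m[:100]=0;m[170:]=0;m[:,240:]=0
q=f(C[m]); print(q.min(0),q.max(0))
im,d,P=load('top0');C=cloud('top',P,d)
m=(abs(C[...,2]-123)<5)&(im.min(2)>120)&(C[...,0]>450)&(abs(C[...,1])<160)
q=f(C[m]);print('top0 lid',np.percentile(q,[.5,1,99,99.5],axis=0).round(1))
```

```text
40 130 [206 203 188] [-54.  105.1 160.5]
40 155 [140 139 127] [-65.4 101.8 162.2]
120 110 [211 208 192] [-41.8  78.9 155.2]
120 130 [212 210 196] [-53.6  75.  159.7]
120 155 [142 139 130] [-64.5  73.4 160.3]
120 159 [121 119 110] [-66.   73.3 160.1]
215 112 [213 209 194] [-43.5  40.2 156.1]
215 130 [215 212 196] [-53.5  38.7 159.3]
222 150 [107 106  97] [-62.8  35.1 160.9]
15 150 [206 202 187] [-63.9 110.5 163.2]
100 80 [127 124 116] [-34.4  83.2 163.6]
370 80 [132 131 121] [-36.1 -20.7 165.4]
350 200 [103 103 105] [-52.3 -20.4  80.9]
10 200 [195 193 178] [-51.5 181.3  80.3]
372 200 [211 206 192] [-52.4 -33.4  81.1]
[-130.86204725    0.37131278  152.91095162] [-39.10180322 113.70735101 286.39775074]
top0 lid [[-50.4 -23.8 118.1]
 [-49.4 -23.1 118.2]
 [113.1 173.2 127.8]
 [114.1 174.  127.9]]
```

```bash
cat > kin.py <<'E'
from h import *
from scipy.optimize import least_squares
D=[([-1.376,.159,1.598,0,1.386,-.2101],[226.4,-528.1,230.5],[-3.1401,-.0003,.4048]),
([-.539,.172,1.388,.001,1.582,1.009],[564.1,-197.4,330.2],[-3.1403,.0004,.0228]),
([-.606,.524,1.389,0,1.229,1.116],[615.8,-281,107.7],[3.1414,-.0005,-.1516]),
([-.606,.406,1.246,0,1.489,1.116],[615.7,-280.9,257.1],[3.1414,-.0004,-.1517]),
([-.634,-.346,2.309,.508,.878,.46],[487.2,-67.6,154.3],[-3.1414,-.5252,.2076]),
([-.603,-.255,2.299,.537,.792,.437],[500.7,-64.2,128.1],[3.1409,-.5265,.208]),
([-.69,-.488,2.325,.48,1.013,.476],[463.2,-71.8,191.8],[3.1415,-.5253,.2072])]
def ry(a): return R.from_euler('y',a)
def rz(a): return R.from_euler('z',a)
def fk(q,k):
    h,off,a,e,b,c,k6,e0=k
    r=rz(q[0]); p=r.apply([e0,off,h]); r=r*ry(q[1]); p=p+r.apply([0,0,a]); r=r*ry(q[2]); p=p+r.apply([e,0,b])
    r=r*rz(q[3])*ry(q[4]); p=p+r.apply([0,0,c]); return p,r*rz(q[5]+k6)
def res(k):
    o=[]
    for q,p,e in D:
        pp,rr=fk(q,k); o+=list(pp-p)+list(200*(rr.inv()*R.from_euler('xyz',e)).as_rotvec())
    return np.array(o)
def fit():
    best=None
    for k6 in [0,1.57,3.14,-1.57]:
        for s in [1,-1]:
            f=least_squares(res,[300,120*s,400,0,400,250,k6,0])
            if best is None or f.cost<best.cost: best=f
    return best
if __name__=='__main__':
    f=fit(); print(f.cost,f.x.round(3)); print(f.fun.round(1))
E
python3 kin.py
```

```text
0.1683478073832024 [297.09  119.852 385.906  47.319 518.1   305.294   1.571   0.942]
[-0.  -0.1 -0.1  0.   0.   0.   0.   0.   0.1  0.  -0.1 -0.  -0.1  0.1
 -0.2 -0.1  0.2  0.1  0.   0.   0.   0.  -0.   0.1 -0.1  0.  -0.1 -0.1
  0.1 -0.1  0.1 -0.2  0.3 -0.1 -0.  -0.1 -0.1  0.   0.  -0.   0.   0. ]
```

```bash
cat > ik.py <<'E'
from kin import *
from plan import RC,YC
K0=fit().x
LO=np.array([-2.91,-.94,.18,-1.29,.17,-3]);HI=np.array([2.91,2.29,2.7,4.43,2.64,3])
ORG=np.array([603.,33.3,0])
def W(p): return ORG+RC.apply(p)
def rot(tilt): return R.from_euler('z',YC)*R.from_euler('x',np.pi)*R.from_euler('y',np.radians(tilt))
def ik(p,r,q0):
    f=lambda q:np.r_[(fk(q,K0)[0]-p)/1,200*(fk(q,K0)[1].inv()*r).as_rotvec()]
    s=least_squares(f,q0,bounds=(LO+.02,HI-.02)); return s.x,np.sqrt(2*s.cost)
if __name__=='__main__':
    from plant import telemetry
    qc=np.clip(telemetry.state()['q'],LO+.03,HI-.03)
    print('hinge',W([108,0,93]))
    for tilt in [50,60,75,90]:
        q=qc
        for t in [0,30,tilt]: q,_=ik(W([-150,0,200]),rot(t),q)
        print('tilt',tilt)
        for th in [None,.3,.45,.7,.95,1.2,1.4]:
            p=W([-110,0,145]) if th is None else W([108-165*np.cos(th),0,93+165*np.sin(th)-10])
            q,e=ik(p,rot(tilt),q); print(th,p.round(0),q.round(2),e.round(2))
E
python3 ik.py
```

```text
hinge [708.66729533  55.62538235  93.        ]
tilt 50
None [495.  11. 145.] [-0.6  -0.52  2.59  1.06  0.69  0.03] 0.0
0.3 [554.  23. 132.] [-0.45 -0.23  2.43  1.24  0.52 -0.09] 0.0
0.45 [563.  25. 155.] [-0.44 -0.26  2.4   1.14  0.53  0.04] 0.0
0.7 [585.  30. 189.] [-0.4  -0.26  2.32  1.01  0.54  0.22] 0.0
0.95 [615.  36. 217.] [-0.35 -0.22  2.22  0.92  0.54  0.35] 0.0
1.2 [650.  43. 237.] [-0.3  -0.14  2.12  0.85  0.52  0.45] 0.0
1.4 [681.  50. 246.] [-0.26 -0.07  2.03  0.8   0.51  0.52] 0.0
tilt 60
None [495.  11. 145.] [-0.7  -0.5   2.68  1.41  0.77 -0.35] 3.16
0.3 [554.  23. 132.] [-0.52 -0.18  2.52  1.72  0.62 -0.6 ] 0.0
0.45 [563.  25. 155.] [-0.5  -0.24  2.49  1.62  0.6  -0.47] 0.0
0.7 [585.  30. 189.] [-0.45 -0.26  2.42  1.51  0.56 -0.29] 0.0
0.95 [615.  36. 217.] [-0.4  -0.23  2.33  1.43  0.52 -0.17] 0.0
1.2 [650.  43. 237.] [-0.34 -0.16  2.23  1.38  0.48 -0.08] 0.0
1.4 [681.  50. 246.] [-0.3  -0.08  2.14  1.36  0.44 -0.04] 0.0
tilt 75
None [495.  11. 145.] [-0.85 -0.1   2.68  1.84  1.11 -1.  ] 16.22
0.3 [554.  23. 132.] [-0.6   0.05  2.56  2.14  0.98 -1.12] 0.0
0.45 [563.  25. 155.] [-0.58 -0.04  2.56  2.11  0.92 -1.03] 0.0
0.7 [585.  30. 189.] [-0.52 -0.12  2.51  2.07  0.82 -0.91] 0.0
0.95 [615.  36. 217.] [-0.45 -0.12  2.43  2.07  0.74 -0.83] 0.0
1.2 [650.  43. 237.] [-0.39 -0.07  2.34  2.09  0.67 -0.8 ] 0.0
1.4 [681.  50. 246.] [-0.34 -0.01  2.25  2.12  0.63 -0.81] 0.0
tilt 90
None [495.  11. 145.] [-0.89  0.32  2.65  2.04  1.49 -1.42] 0.0
0.3 [554.  23. 132.] [-0.64  0.43  2.49  2.28  1.43 -1.4 ] 0.0
0.45 [563.  25. 155.] [-0.61  0.33  2.5   2.3   1.36 -1.34] 0.0
0.7 [585.  30. 189.] [-0.55  0.2   2.49  2.33  1.24 -1.25] 0.0
0.95 [615.  36. 217.] [-0.47  0.14  2.43  2.37  1.14 -1.19] 0.0
1.2 [650.  43. 237.] [-0.4   0.15  2.35  2.42  1.06 -1.16] 0.0
1.4 [681.  50. 246.] [-0.35  0.18  2.27  2.46  1.   -1.16] 0.0
```

Run:
```python
from ik import *
from plan import *
p0,r0=st(); print(p0,r0.as_euler('xyz'))
p1=W([-120,0,230]); r1=rot(50)
q,e=ik(p1,r1,np.array([-.6,-.4,2.3,.5,.9,.5])); print(p1,q.round(2),e)
rows(p0,r0,p1,r1,12,0)
```

```text
[ 615.08482987 -280.50085825  225.78806396] [ 3.14099121e+00  2.05992021e-03 -1.51647720e-01]
[485.59189407   8.49401961 230.        ] [-0.63 -0.77  2.54  0.82  0.89  0.35] 3.94849023985728e-13
{"delta_pos": [-14.3, -22.2, -0.3], "turn": [0.8, 4.1, -1.6], "claw": 0}, {"delta_pos": [-13.6, -22.6, -1.1], "turn": [0.7, 4.2, -1.6], "claw": 0}, {"delta_pos": [-12.9, -22.9, -1.7], "turn": [0.8, 4.1, -1.6], "claw": 0}, {"delta_pos": [-12.1, -23.4, -2.3], "turn": [0.7, 4.1, -1.6], "claw": 0}, {"delta_pos": [-11.3, -23.7, -2.8], "turn": [0.8, 4.1, -1.6], "claw": 0}, {"delta_pos": [-10.4, -24.0, -3.3], "turn": [0.7, 4.2, -1.7], "claw": 0}, {"delta_pos": [-9.4, -24.4, -3.7], "turn": [0.8, 4.1, -1.6], "claw": 0}, {"delta_pos": [-8.4, -24.7, -4.0], "turn": [0.7, 4.1, -1.6], "claw": 0}, {"delta_pos": [-7.5, -24.9, -4.3], "turn": [0.8, 4.2, -1.6], "claw": 0}, {"delta_pos": [-6.4, -25.2, -4.4], "turn": [0.7, 4.1, -1.6], "claw": 0}, {"delta_pos": [-5.4, -25.5, -4.5], "turn": [0.8, 4.1, -1.6], "claw": 0}, {"delta_pos": [-4.4, -25.6, -4.6], "turn": [0.7, 4.2, -1.6], "claw": 0}
end [485.6   8.5 230. ] [-3.1416 -0.8733  0.2081]
```

Call:
arm_command(
  commands=[
    {"delta_pos": [-14.3, -22.2, -3], "turn": [0.8, 4.1, -1.6], "claw": 0},
    {"delta_pos": [-13.6, -22.6, -4], "turn": [0.7, 4.2, -1.6], "claw": 0},
    {"delta_pos": [-12.9, -22.9, -4], "turn": [0.8, 4.1, -1.6], "claw": 0},
    {"delta_pos": [-12.1, -23.4, -2.3], "turn": [0.7, 4.1, -1.6], "claw": 0},
    {"delta_pos": [-11.3, -23.7, -2.8], "turn": [0.8, 4.1, -1.6], "claw": 0},
    {"delta_pos": [-10.4, -24.0, -3.3], "turn": [0.7, 4.2, -1.7], "claw": 0},
    {"delta_pos": [-9.4, -24.4, -3.7], "turn": [0.8, 4.1, -1.6], "claw": 0},
    {"delta_pos": [-8.4, -24.7, -4.0], "turn": [0.7, 4.1, -1.6], "claw": 0},
    {"delta_pos": [-7.5, -24.9, -4.3], "turn": [0.8, 4.2, -1.6], "claw": 0},
    {"delta_pos": [-6.4, -25.2, -4.4], "turn": [0.7, 4.1, -1.6], "claw": 0},
    {"delta_pos": [-5.4, -25.5, -4.5], "turn": [0.8, 4.1, -1.6], "claw": 0},
    {"delta_pos": [-4.4, -25.6, -4.6], "turn": [0.7, 4.2, -1.6], "claw": 0},
  ],
  grip_force=40,
)

```text
time: 16.55
eef_pos: [484.6, 9.5, 236.4]
tcp_rot: [-3.141, -0.875, 0.209]
contact_force: [-0.0, 0.2, 1.0]
gripper_width: 0.3
```

Call:
arm_command(
  commands=[
    {"delta_pos": [0, 0, 0], "turn": [0, 0, 0], "claw": 0},
    {"delta_pos": [0, 0, 0], "turn": [0, 0, 0], "claw": 0},
  ],
)

```text
time: 16.75
eef_pos: [485.0, 8.3, 237.2]
tcp_rot: [3.141, -0.873, 0.208]
contact_force: [0.4, -0.1, 0.4]
gripper_width: -0.4
```

```bash
python3 snap.py wrist w18
python3 - <<'E'
from ik import *
im,d,P=load('w18'); C=cloud('wrist',P,d)
Q=RC.inv().apply((C-ORG).reshape(-1,3)).reshape(C.shape)
np.save('pics/q18.npy',Q)
for u in [100,200,300,320,400,500]:
    print(u,[(v,*Q[v,u].round(0)) for v in range(20,300,40)])
E
```

```text
16.75 [485.    8.3 237.2] [ 3.1406 -0.8733  0.2082] [-0.636 -0.788  2.532  0.81   0.91   0.373] [ 0.4 -0.1  0.4] -0.4
100 [(20, np.float64(644.0), np.float64(451.0), np.float64(1.0)), (60, np.float64(492.0), np.float64(402.0), np.float64(0.0)), (100, np.float64(370.0), np.float64(363.0), np.float64(-1.0)), (140, np.float64(268.0), np.float64(330.0), np.float64(0.0)), (180, np.float64(184.0), np.float64(303.0), np.float64(0.0)), (220, np.float64(112.0), np.float64(280.0), np.float64(-0.0)), (260, np.float64(51.0), np.float64(260.0), np.float64(-0.0))]
200 [(20, np.float64(647.0), np.float64(241.0), np.float64(-1.0)), (60, np.float64(470.0), np.float64(207.0), np.float64(12.0)), (100, np.float64(366.0), np.float64(192.0), np.float64(2.0)), (140, np.float64(267.0), np.float64(176.0), np.float64(1.0)), (180, np.float64(18.0), np.float64(89.0), np.float64(172.0)), (220, np.float64(-27.0), np.float64(79.0), np.float64(179.0)), (260, np.float64(-5.0), np.float64(106.0), np.float64(90.0))]
300 [(20, np.float64(463.0), np.float64(23.0), np.float64(84.0)), (60, np.float64(417.0), np.float64(23
[... 968 characters left out ...]
(140, np.float64(267.0), np.float64(-133.0), np.float64(-0.0)), (180, np.float64(18.0), np.float64(-67.0), np.float64(171.0)), (220, np.float64(-28.0), np.float64(-59.0), np.float64(180.0)), (260, np.float64(-5.0), np.float64(-80.0), np.float64(90.0))]
500 [(20, np.float64(1270.0), np.float64(-690.0), np.float64(-289.0)), (60, np.float64(489.0), np.float64(-349.0), np.float64(1.0)), (100, np.float64(367.0), np.float64(-315.0), np.float64(0.0)), (140, np.float64(266.0), np.float64(-286.0), np.float64(0.0)), (180, np.float64(181.0), np.float64(-262.0), np.float64(1.0)), (220, np.float64(111.0), np.float64(-243.0), np.float64(0.0)), (260, np.float64(27.0), np.float64(-204.0), np.float64(36.0))]
```

View pics/w18.png

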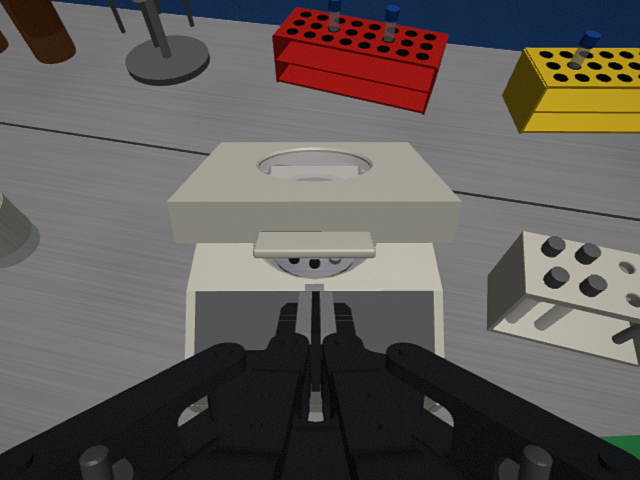

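Run:
```python
import numpy as np
Q=np.load('pics/q18.npy')
for u in (262,315,368):
    print(u,[(v,*Q[v,u].round(1).tolist()) for v in (205,215,228,236,240,244,248,251,254,256,258,260)])
```

```text
262 [(205, -21.6, 35.4, 188.7), (215, -24.5, 36.0, 181.4), (228, -30.3, 36.5, 174.1), (236, -37.7, 35.8, 174.8), (240, -41.8, 35.4, 175.9), (244, -48.2, 34.3, 180.5), (248, -53.0, 33.6, 183.1), (251, -54.6, 33.6, 181.9), (254, -56.5, 33.6, 181.3), (256, -56.6, 33.8, 179.2), (258, -1.7, 49.0, 88.3), (260, -5.9, 48.2, 91.6)]
315 [(205, -22.1, -0.7, 189.1), (215, -24.5, -0.7, 181.4), (228, -29.6, -0.7, 173.1), (236, -37.6, -0.7, 174.6), (240, -43.4, -0.7, 178.2), (244, -48.1, -0.7, 180.2), (248, -52.7, -0.6, 182.5), (251, -54.6, -0.6, 181.8), (254, -56.0, -0.6, 180.4), (256, -57.0, -0.6, 179.5), (258, 5.7, -0.7, 76.1), (260, 2.9, -0.7, 77.1)]
368 [(205, -21.2, -37.0, 188.0), (215, -25.2, -37.4, 182.1), (228, -29.7, -38.0, 173.1), (236, -38.1, -37.1, 175.2), (240, -42.6, -36.5, 176.8), (244, -48.1, -35.7, 180.1), (248, -52.6, -35.1, 182.2), (251, -55.5, -34.7, 183.0), (254, -56.3, -34.9, 180.8), (256, -57.3, -35.0, 179.9), (258, -2.9, -50.1, 89.8), (260, -4.9, -50.0, 89.4)]
```

Call:
arm_command(
  commands=[
    {"delta_pos": [-7, 0, 12], "turn": [0, 0, 0], "claw": 0},
    {"delta_pos": [-12, 0, 20], "turn": [0, 0, 0], "claw": 0},
    {"delta_pos": [-12, 0, 20], "turn": [0, 0, 0], "claw": 0},
    {"delta_pos": [-12, 0, 20], "turn": [0, 0, 0], "claw": 0},
    {"delta_pos": [-6.5, 0, 12], "turn": [0, 0, 0], "claw": 0},
    {"delta_pos": [0, 0, 0], "turn": [0, 0, 0], "claw": 0},
    {"delta_pos": [0, 0, 0], "turn": [0, 0, 0], "claw": 0},
  ],
)

```text
time: 17.5
eef_pos: [518.2, 14.3, 146.8]
tcp_rot: [3.141, -0.874, 0.209]
contact_force: [0.6, -0.5, -0.2]
gripper_width: -0.0
```

```bash
cat > cf.py <<'E'
from ik import *
from plant import telemetry
s=telemetry.state(); r=R.from_euler('xyz',s['tcp_rot'])
print(s['time'],'cf',RC.inv().apply(s['eef_pos']-ORG).round(1),'rot err',(r.inv()*rot(50)).as_rotvec(degrees=True).round(2),s['q'].round(2),s['contact_force'].round(1))
E
python3 cf.py; python3 snap.py wrist w19
```

```text
17.5 cf [-86.9  -1.1 146.8] rot err [ 0.04 -0.06  0.02] [-0.54 -0.41  2.53  1.11  0.62  0.01] [ 0.6 -0.5 -0.2]
17.5 [518.2  14.3 146.8] [ 3.1407 -0.8737  0.2086] [-0.542 -0.414  2.526  1.107  0.623  0.013] [ 0.6 -0.5 -0.2] -0.0
```

View pics/w19.png

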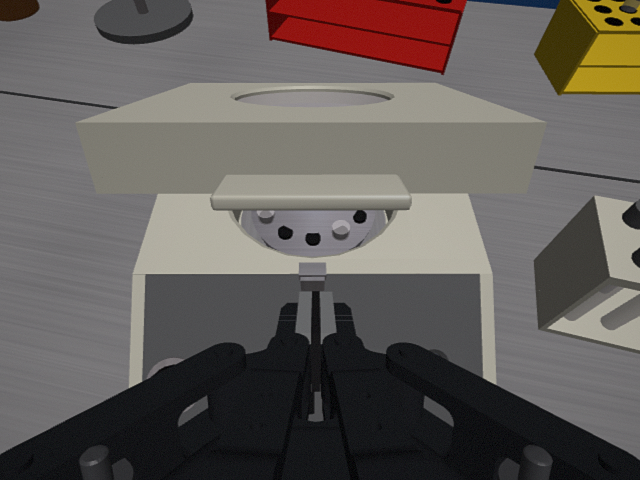

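Call:
arm_command(
  commands=[
    {"delta_pos": [6, 0, 7], "turn": [0, 0, 0], "claw": 0},
    {"delta_pos": [8, 0, 9], "turn": [0, 0, 0], "claw": 0},
    {"delta_pos": [8, 0, 9], "turn": [0, 0, 0], "claw": 0},
    {"delta_pos": [4.5, 0, 5], "turn": [0, 0, 0], "claw": 0},
    {"delta_pos": [0, 0, 0], "turn": [0, 0, 0], "claw": 0},
    {"delta_pos": [0, 0, 0], "turn": [0, 0, 0], "claw": 0},
  ],
)

```text
time: 18.15
eef_pos: [556.8, 22.9, 148.1]
tcp_rot: [3.139, -0.875, 0.21]
contact_force: [-1.1, -0.1, -0.2]
gripper_width: -0.2
```

```bash
python3 cf.py; python3 snap.py wrist w20
python3 - <<'E'
# path to tool deltas
import numpy as np
a=np.radians(40); z=np.array([np.cos(a),-np.sin(a)]);x=np.array([np.sin(a),np.cos(a)])
pts=[(-47,148)]
for th in np.arange(.55,1.46,.05):
    c=np.array([108-168*np.cos(th),93+168*np.sin(th)])-11*x
    pts.append(c)
for p,q in zip(pts[:-1],pts[1:]):
    d=np.array(q)-p; print(np.round(q,1),round(d@x,1),round(d@z,1))
E
```

```text
18.15 cf [-47.4  -0.6 148.1] rot err [ 0.06 -0.14  0.08] [-0.45 -0.26  2.42  1.17  0.53 -0.  ] [-1.1 -0.1 -0.2]
18.15 [556.8  22.9 148.1] [ 3.1387 -0.8751  0.2105] [-0.451 -0.264  2.42   1.17   0.535 -0.005] [-1.1 -0.1 -0.2] -0.2
[-42.3 172.4] 21.7 -12.1
[-37.7 179.4] 8.3 -1.0
[-32.8 186.2] 8.4 -0.6
[-27.6 192.8] 8.4 -0.2
[-22.  199.1] 8.4 0.2
[-16.1 205.1] 8.4 0.6
[ -9.9 210.8] 8.3 1.1
[ -3.5 216.2] 8.3 1.5
[  3.2 221.2] 8.2 1.9
[ 10.2 225.9] 8.1 2.3
[ 17.3 230.3] 8.0 2.7
[ 24.7 234.3] 7.8 3.1
[ 32.3 237.9] 7.6 3.5
[ 40.1 241.2] 7.5 3.9
[ 48. 244.] 7.3 4.2
[ 56.  246.5] 7.0 4.6
[ 64.1 248.5] 6.8 4.9
[ 72.4 250.1] 6.5 5.3
[ 80.7 251.3] 6.3 5.6
```

View pics/w20.png

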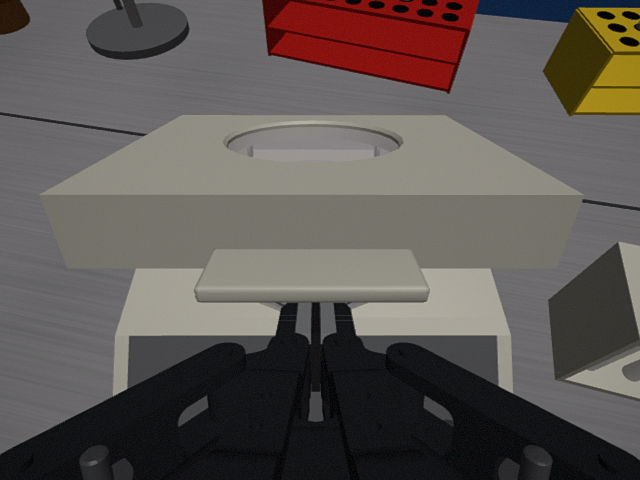

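Call:
arm_command(
  commands=[
    {"delta_pos": [5.4, 0, -3], "turn": [0, 0, 0], "claw": 0},
    {"delta_pos": [5.4, 0, -3], "turn": [0, 0, 0], "claw": 0},
    {"delta_pos": [5.4, 0, -3], "turn": [0, 0, 0], "claw": 0},
    {"delta_pos": [5.5, 0, -3], "turn": [0, 0, 0], "claw": 0},
    {"delta_pos": [8.3, 0, -1], "turn": [0, 0, 0], "claw": 0},
    {"delta_pos": [8.4, 0, -0.6], "turn": [0, 0, 0], "claw": 0},
    {"delta_pos": [8.4, 0, -0.2], "turn": [0, 0, 0], "claw": 0},
    {"delta_pos": [8.4, 0, 0.2], "turn": [0, 0, 0], "claw": 0},
    {"delta_pos": [0, 0, 0], "turn": [0, 0, 0], "claw": 0},
    {"delta_pos": [0, 0, 0], "turn": [0, 0, 0], "claw": 0},
  ],
)

```text
time: 19.2
eef_pos: [581.1, 28.2, 198.8]
tcp_rot: [3.139, -0.875, 0.21]
contact_force: [0.6, -0.6, -1.2]
gripper_width: -0.3
```

```bash
python3 cf.py; python3 snap.py wrist w21
```

```text
19.2 cf [-22.5  -0.5 198.8] rot err [ 0.06 -0.13  0.06] [-0.4  -0.3   2.33  0.98  0.56  0.25] [ 0.6 -0.6 -1.2]
19.2 [581.1  28.2 198.8] [ 3.1392 -0.8749  0.2099] [-0.404 -0.298  2.327  0.977  0.56   0.249] [ 0.6 -0.6 -1.2] -0.3
```

View pics/w21.png

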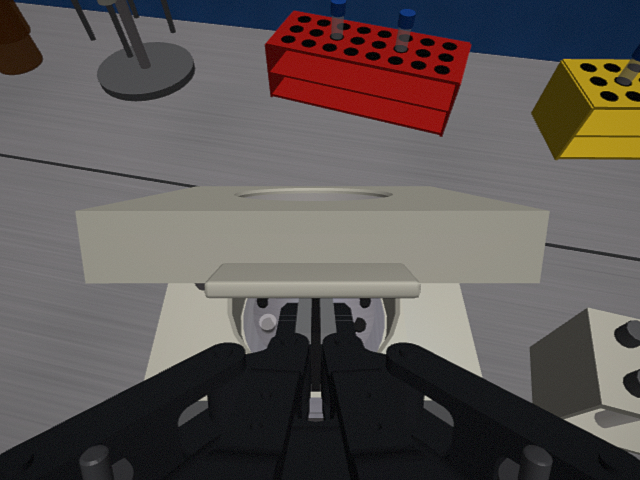

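Lid lifting with the fingers under the lip. Continue along the arc.

Call:
arm_command(
  commands=[
    {"delta_pos": [8.4, 0, 0.6], "turn": [0, 0, 0], "claw": 0},
    {"delta_pos": [8.3, 0, 1.1], "turn": [0, 0, 0], "claw": 0},
    {"delta_pos": [8.3, 0, 1.5], "turn": [0, 0, 0], "claw": 0},
    {"delta_pos": [8.2, 0, 1.9], "turn": [0, 0, 0], "claw": 0},
    {"delta_pos": [8.1, 0, 2.3], "turn": [0, 0, 0], "claw": 0},
    {"delta_pos": [8.0, 0, 2.7], "turn": [0, 0, 0], "claw": 0},
    {"delta_pos": [7.8, 0, 3.1], "turn": [0, 0, 0], "claw": 0},
    {"delta_pos": [7.6, 0, 3.5], "turn": [0, 0, 0], "claw": 0},
    {"delta_pos": [7.5, 0, 3.9], "turn": [0, 0, 0], "claw": 0},
    {"delta_pos": [0, 0, 0], "turn": [0, 0, 0], "claw": 0},
    {"delta_pos": [0, 0, 0], "turn": [0, 0, 0], "claw": 0},
  ],
)

```text
time: 20.35
eef_pos: [642.3, 41.0, 241.3]
tcp_rot: [3.139, -0.875, 0.21]
contact_force: [1.4, 0.3, 0.2]
gripper_width: -0.2
```

```bash
python3 cf.py; python3 snap.py wrist w22
```

```text
20.35 cf [ 40.   -0.6 241.3] rot err [ 0.08 -0.15  0.06] [-0.31 -0.18  2.13  0.84  0.54  0.45] [1.4 0.3 0.2]
20.35 [642.3  41.  241.3] [ 3.139  -0.8753  0.2099] [-0.312 -0.175  2.135  0.841  0.536  0.453] [1.4 0.3 0.2] -0.2
```

View pics/w22.png

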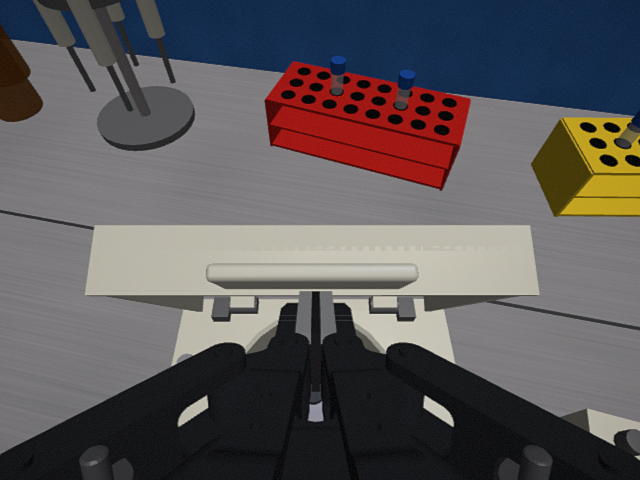

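Call:
arm_command(
  commands=[
    {"delta_pos": [7.3, 0, 4.2], "turn": [0, 0, 0], "claw": 0},
    {"delta_pos": [7.0, 0, 4.6], "turn": [0, 0, 0], "claw": 0},
    {"delta_pos": [6.8, 0, 4.9], "turn": [0, 0, 0], "claw": 0},
    {"delta_pos": [6.5, 0, 5.3], "turn": [0, 0, 0], "claw": 0},
    {"delta_pos": [0, 0, 0], "turn": [0, 0, 0], "claw": 0},
    {"delta_pos": [0, 0, 0], "turn": [0, 0, 0], "claw": 0},
  ],
)

```text
time: 21.0
eef_pos: [673.9, 47.9, 250.2]
tcp_rot: [3.139, -0.875, 0.21]
contact_force: [-0.5, -0.1, -0.2]
gripper_width: -0.3
```

```bash
python3 cf.py; python3 snap.py wrist w23; python3 snap.py scene s23
```

```text
21.0 cf [ 72.4  -0.4 250.2] rot err [ 0.06 -0.14  0.07] [-0.27 -0.1   2.04  0.8   0.52  0.52] [-0.5 -0.1 -0.2]
21.0 [673.9  47.9 250.2] [ 3.1392 -0.8751  0.2101] [-0.274 -0.095  2.045  0.801  0.517  0.515] [-0.5 -0.1 -0.2] -0.3
21.05 [673.7  47.8 250. ] [ 3.1394 -0.8749  0.2098] [-0.274 -0.096  2.045  0.801  0.517  0.515] [ 1.  -0.5  0.4] -0.2
```

View pics/w23.png

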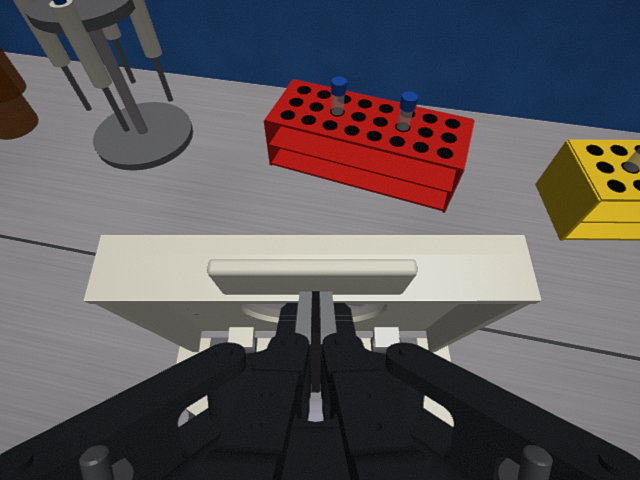

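View pics/s23.png

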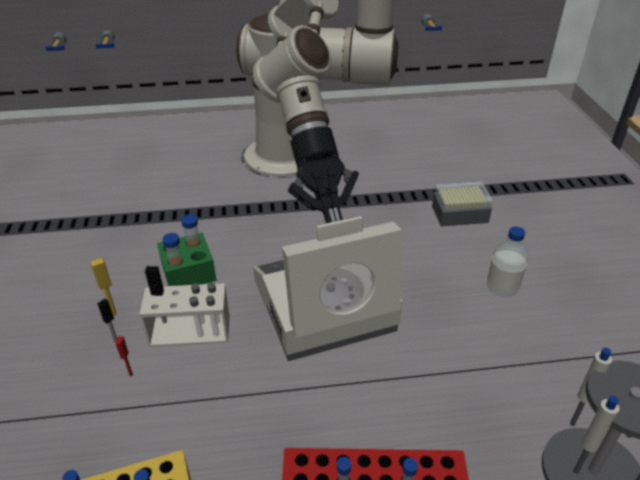

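Call:
arm_command(
  commands=[
    {"delta_pos": [3.2, 0, 2.8], "turn": [0, 0, 0], "claw": 0},
    {"delta_pos": [0, 0, 0], "turn": [0, 0, 0], "claw": 0},
    {"delta_pos": [0, 0, 0], "turn": [0, 0, 0], "claw": 0},
  ],
)

```text
time: 21.4
eef_pos: [677.6, 48.7, 250.6]
tcp_rot: [3.139, -0.875, 0.21]
contact_force: [-0.1, 0.4, -0.1]
gripper_width: -0.0
```

Call:
arm_command(
  commands=[
    {"delta_pos": [3, 0, 2.8], "turn": [0, 0, 0], "claw": 0},
    {"delta_pos": [0, 0, 0], "turn": [0, 0, 0], "claw": 0},
    {"delta_pos": [0, 0, 0], "turn": [0, 0, 0], "claw": 0},
  ],
)

```text
time: 21.7
eef_pos: [681.6, 49.5, 251.0]
tcp_rot: [3.14, -0.875, 0.21]
contact_force: [-2.1, 0.1, -0.9]
gripper_width: 0.0
```

```bash
python3 cf.py; python3 snap.py wrist w24
python3 - <<'E'
from ik import *
im,d,P=load('w24'); C=cloud('wrist',P,d)
Q=RC.inv().apply((C-ORG).reshape(-1,3)).reshape(C.shape)
for u in (230,400): print(u,[(v,im[v,u].tolist(),*Q[v,u].round(1).tolist()) for v in range(230,310,6)])
E
```

```text
21.7 cf [ 80.3  -0.4 251. ] rot err [ 0.05 -0.11  0.05] [-0.27 -0.07  2.02  0.79  0.51  0.53] [-2.1  0.1 -0.9]
21.7 [681.6  49.5 251. ] [ 3.1395 -0.8745  0.2097] [-0.265 -0.075  2.023  0.792  0.512  0.529] [-2.1  0.1 -0.9] 0.0
230 [(230, [139, 136, 140], 306.9, 111.8, 0.1), (236, [140, 138, 140], 297.5, 110.7, -0.5), (242, [213, 209, 196], 114.4, 39.2, 252.7), (248, [212, 209, 194], 110.9, 38.7, 252.8), (254, [211, 208, 193], 107.6, 38.3, 252.9), (260, [217, 212, 197], 105.9, 38.6, 250.4), (266, [212, 209, 194], 87.0, 31.1, 276.8), (272, [205, 201, 187], 84.7, 30.9, 276.3), (278, [96, 95, 87], 83.3, 31.1, 274.2), (284, [96, 95, 88], 84.6, 32.7, 267.1), (290, [98, 96, 89], 84.8, 33.8, 261.4), (296, [94, 90, 85], 85.9, 35.4, 253.8), (302, [216, 214, 200], 84.6, 35.8, 250.4), (308, [96, 95, 90], 113.3, 52.8, 180.8)]
400 [(230, [142, 139, 142], 306.5, -114.2, 0.0), (236, [139, 136, 140], 297.0, -113.0, -0.3), (242, [215, 213, 197], 114.3, -40.8, 252.8), (248, [215, 211, 197], 110.1, -40.1, 253.9), (254, [215, 212, 196], 108.5, -40.4, 251.2), (260, [224, 224, 212], 104.5, -39.6, 252.4), (266, [217, 214, 199], 87.0, -32.7, 276.6), (272, [211, 209, 194], 84.9, -32.6, 275.8), (278, [95, 95, 86], 82.7, -32.4, 275.1), (284, [96, 95, 89], 83.7, -33.8, 268.5), (290, [97, 95, 89], 84.8, -35.4, 261.2), (296, [89, 86, 81], 85.8, -36.9, 253.7), (302, [223, 223, 214], 85.2, -37.7, 249.1), (308, [95, 94, 88], 113.5, -54.7, 179.8)]
```

View pics/w24.png

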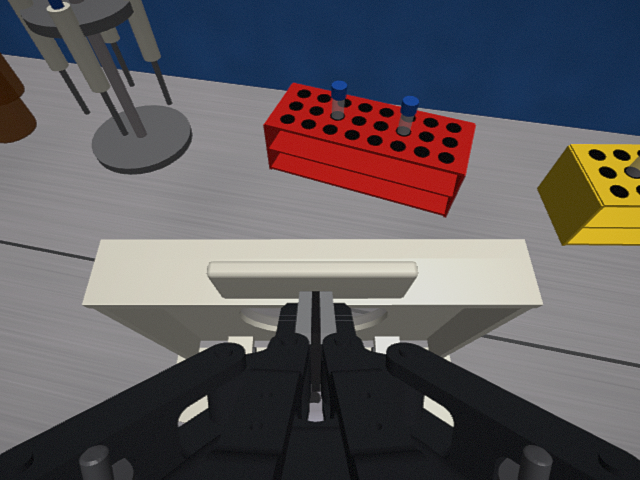

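Call:
arm_command(
  commands=[
    {"delta_pos": [1.6, 0, 1.6], "turn": [0, 0, 0], "claw": 0},
    {"delta_pos": [0, 0, 0], "turn": [0, 0, 0], "claw": 0},
    {"delta_pos": [0, 0, 0], "turn": [0, 0, 0], "claw": 0},
  ],
)

```text
time: 22.05
eef_pos: [683.8, 50.0, 251.2]
tcp_rot: [3.14, -0.875, 0.21]
contact_force: [-3.1, -0.6, 0.8]
gripper_width: -0.2
```

Call:
arm_command(
  commands=[
    {"delta_pos": [2, 0, 2], "turn": [0, 0, 0], "claw": 0},
    {"delta_pos": [0, 0, 0], "turn": [0, 0, 0], "claw": 0},
    {"delta_pos": [0, 0, 0], "turn": [0, 0, 0], "claw": 0},
  ],
)

```text
time: 22.35
eef_pos: [686.6, 50.6, 251.5]
tcp_rot: [3.14, -0.875, 0.21]
contact_force: [-4.7, -1.2, 1.2]
gripper_width: -0.1
```

```bash
python3 cf.py; python3 snap.py wrist w25
python3 - <<'E'
from ik import *
im,d,P=load('w25'); C=cloud('wrist',P,d)
Q=RC.inv().apply((C-ORG).reshape(-1,3)).reshape(C.shape)
for u in (230,400): print(u,[(v,*Q[v,u].round(1).tolist()) for v in range(230,310,6)])
E
```

```text
22.35 cf [ 85.3  -0.3 251.5] rot err [ 0.05 -0.11  0.06] [-0.26 -0.06  2.01  0.79  0.51  0.54] [-4.7 -1.2  1.2]
22.35 [686.6  50.6 251.5] [ 3.1395 -0.8746  0.2098] [-0.26  -0.062  2.01   0.788  0.509  0.536] [-4.7 -1.2  1.2] -0.1
230 [(230, 311.6, 111.7, 1.0), (236, 301.7, 110.3, 1.3), (242, 119.4, 39.2, 253.3), (248, 117.6, 39.4, 251.0), (254, 113.7, 38.8, 251.7), (260, 94.8, 31.5, 277.2), (266, 92.3, 31.3, 276.9), (272, 89.6, 30.8, 277.1), (278, 89.1, 31.5, 273.4), (284, 89.8, 32.8, 267.2), (290, 90.4, 34.1, 260.9), (296, 90.7, 35.3, 254.7), (302, 90.2, 36.1, 249.9), (308, 89.3, 36.8, 245.7)]
400 [(230, 311.6, -114.2, 0.5), (236, 302.8, -113.3, -0.8), (242, 119.6, -40.9, 252.9), (248, 116.2, -40.5, 252.8), (254, 113.0, -40.1, 252.6), (260, 95.2, -33.3, 276.4), (266, 91.8, -32.6, 277.5), (272, 90.0, -32.6, 276.2), (278, 88.9, -33.0, 273.5), (284, 89.6, -34.2, 267.4), (290, 90.3, -35.6, 260.8), (296, 90.9, -37.0, 254.0), (302, 90.4, -37.8, 249.3), (308, 88.9, -38.2, 246.1)]
```

Call:
arm_command(
  commands=[
    {"delta_pos": [1.8, 0, 2.2], "turn": [0, 0, 0], "claw": 0},
    {"delta_pos": [0, 0, 0], "turn": [0, 0, 0], "claw": 0},
    {"delta_pos": [0, 0, 0], "turn": [0, 0, 0], "claw": 0},
    {"delta_pos": [0, 0, 0], "turn": [0, 0, 0], "claw": 0},
  ],
)

```text
time: 22.8
eef_pos: [689.3, 51.2, 251.7]
tcp_rot: [3.139, -0.875, 0.21]
contact_force: [-5.5, -0.9, 2.7]
gripper_width: 0.1
```

```bash
python3 cf.py; python3 snap.py wrist w26
python3 - <<'E'
from ik import *
im,d,P=load('w26'); C=cloud('wrist',P,d)
Q=RC.inv().apply((C-ORG).reshape(-1,3)).reshape(C.shape)
for u in (230,): print(u,[(v,*Q[v,u].round(1).tolist()) for v in range(230,310,6)])
E
```

```text
22.8 cf [ 88.2  -0.4 251.7] rot err [ 0.06 -0.13  0.06] [-0.26 -0.05  2.    0.79  0.51  0.54] [-5.5 -0.9  2.7]
22.8 [689.3  51.2 251.7] [ 3.1393 -0.8749  0.2099] [-0.257 -0.054  2.002  0.786  0.507  0.539] [-5.5 -0.9  2.7] 0.1
230 [(230, 315.7, 112.1, -0.3), (236, 306.0, 110.9, -0.4), (242, 122.6, 39.3, 253.1), (248, 119.7, 39.1, 252.3), (254, 116.5, 38.7, 252.0), (260, 97.3, 31.4, 277.9), (266, 94.7, 31.1, 277.8), (272, 92.7, 31.0, 276.8), (278, 92.4, 31.7, 272.8), (284, 92.6, 32.7, 267.5), (290, 93.2, 34.0, 261.3), (296, 93.4, 35.2, 255.3), (302, 92.9, 36.1, 250.3), (308, 91.9, 36.7, 246.3)]
```

View pics/w26.png

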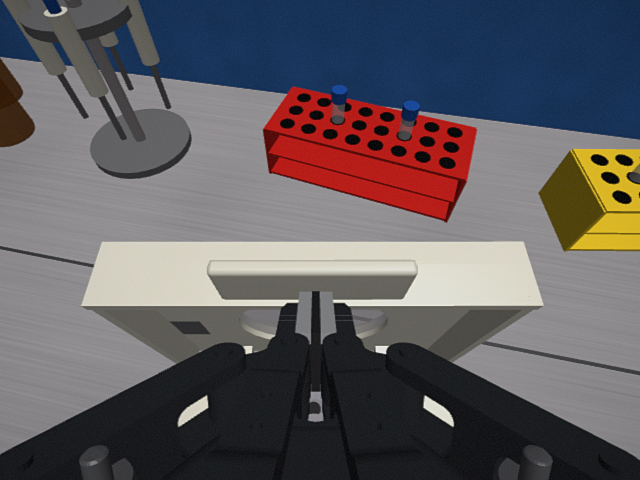

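Call:
arm_command(
  commands=[
    {"delta_pos": [-2, 0, -3], "turn": [0, 0, 0], "claw": 0},
    {"delta_pos": [-4, 0, -6], "turn": [0, 0, 0], "claw": 0},
    {"delta_pos": [-10, 0, -15], "turn": [0, 0, 0], "claw": 0},
    {"delta_pos": [-10, 0, -25], "turn": [0, 0, 0], "claw": 0},
    {"delta_pos": [-10, 0, -25], "turn": [0, 0, 0], "claw": 0},
    {"delta_pos": [-5, 0, -25], "turn": [0, 0, 0], "claw": 0},
    {"delta_pos": [0, 0, 0], "turn": [0, 0, 0], "claw": 0},
    {"delta_pos": [0, 0, 0], "turn": [0, 0, 0], "claw": 0},
    {"delta_pos": [0, 0, 0], "turn": [0, 0, 0], "claw": 0},
  ],
)

```text
time: 23.75
eef_pos: [589.5, 30.1, 283.2]
tcp_rot: [3.14, -0.875, 0.209]
contact_force: [-0.6, 0.6, -0.1]
gripper_width: 0.2
```

```bash
python3 cf.py; python3 snap.py wrist w27; python3 snap.py scene s27; python3 snap.py top t27
python3 - <<'E'
from ik import *
im,d,P=load('w27'); C=cloud('wrist',P,d)
Q=RC.inv().apply((C-ORG).reshape(-1,3)).reshape(C.shape)
m=(Q[...,2]>120)&(Q[...,0]>60)&(Q[...,0]<170)&(abs(Q[...,1])<110)
q=Q[m]; print(len(q))
# rear edge / underside points: fit slope of underside via planar bins
for u in (200,260,380,430):
    print(u,[(v,*Q[v,u].round(1).tolist()) for v in range(150,330,12) if m[v,u]])
E
```

```text
23.75 cf [-13.9  -0.3 283.2] rot err [ 0.05 -0.11  0.04] [-0.39 -0.4   2.22  0.75  0.69  0.54] [-0.6  0.6 -0.1]
23.75 [589.5  30.1 283.2] [ 3.1399 -0.8745  0.2093] [-0.389 -0.403  2.222  0.746  0.687  0.539] [-0.6  0.6 -0.1] 0.2
23.8 [589.5  30.2 283. ] [ 3.1404 -0.874   0.2092] [-0.389 -0.403  2.222  0.746  0.688  0.539] [ 0.7 -0.2 -0.9] 0.1
23.85 [589.5  30.3 282.8] [ 3.1408 -0.8736  0.209 ] [-0.389 -0.402  2.222  0.746  0.688  0.539] [-0.3  0.2  0.4] 0.1
27092
200 [(162, 108.5, 77.0, 252.2), (174, 97.5, 75.1, 251.9), (186, 88.3, 74.0, 250.3), (198, 79.8, 73.1, 248.2), (210, 107.5, 89.7, 202.3), (222, 110.1, 95.0, 183.5), (234, 102.5, 95.3, 176.9), (246, 93.8, 95.2, 171.8)]
260 [(162, 81.5, 31.0, 277.6), (174, 79.3, 31.7, 270.2), (186, 80.8, 33.3, 258.3), (198, 80.3, 34.6, 247.5), (210, 107.5, 42.4, 202.2), (222, 110.8, 45.1, 182.5), (234, 119.2, 49.4, 153.5), (246, 118.0, 51.5, 135.5)]
380 [(162, 83.4, -39.1, 275.8), (174, 98.1, -44.2, 251.1), (186, 88.0, -43.3, 250.4), (198, 79.6, -42.7, 248.2), (210, 107.6, -52.3, 201.9), (222, 111.0, -55.6, 181.9), (234, 113.8, -58.9, 160.7), (246, 118.2, -63.1, 134.9)]
430 [(162, 107.8, -78.8, 252.6), (174, 97.6, -77.3, 251.5), (186, 88.2, -76.0, 250.1), (198, 80.3, -75.3, 247.3), (210, 107.0, -91.6, 202.6), (222, 105.4, -94.7, 189.1), (234, 96.9, -94.5, 184.2), (246, 92.7, -96.7, 173.0)]
```

View pics/w27.png

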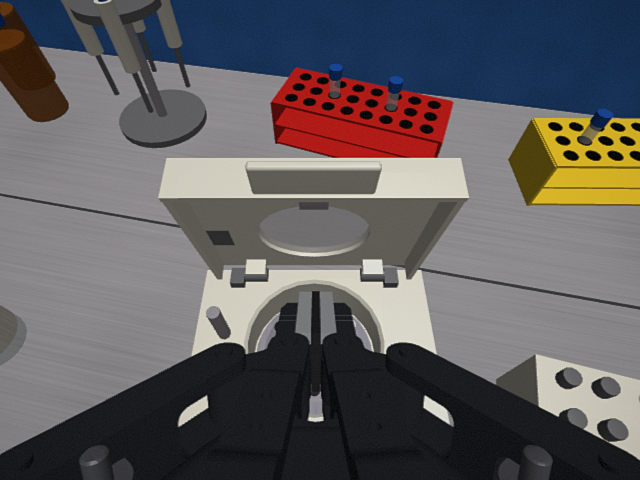

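View pics/s27.png

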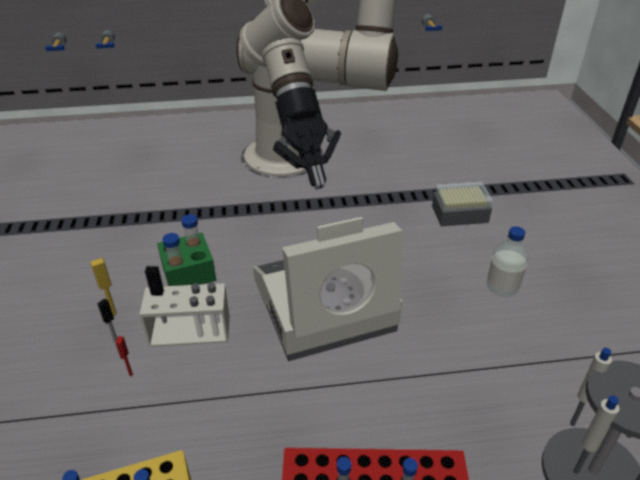

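View pics/t27.png

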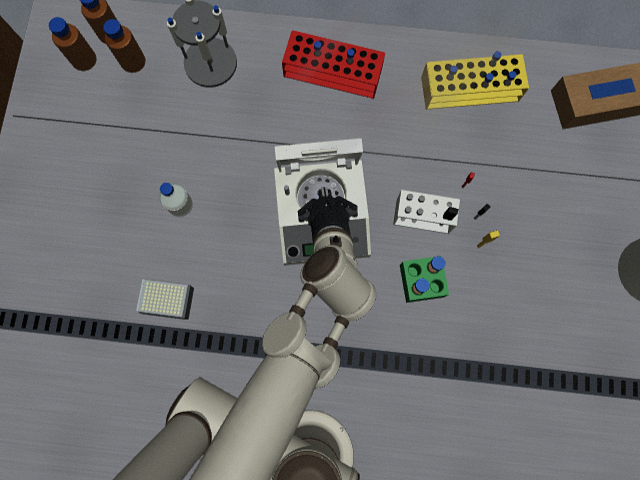

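Run:
```python
from h import *
a,_,_=load('top0');b,_,_=load('t27')
D=np.abs(a.astype(int)-b).max(2)
for n,(x0,x1,y0,y1) in dict(bottle=(150,200,170,225),box=(130,200,270,325),block=(395,455,250,308),rack=(390,470,180,240),decoys=(455,510,165,255)).items(): print(n,(D[y0:y1,x0:x1]>45).sum())
from plant import bot
print(bot.sign_off())
```

```text
bottle 0
box 0
block 0
rack 15
decoys 5
the job is handed in; nothing more can be done
None
```

I released the lid catch with the rod, stood the rod back in its original rack place, raised the lid to its stop, and handed the job in at about 24 s of the 61 s.

- **Release:** the tip went about 22 mm into the hole, against roughly 6 N, and the lid sprang ajar to about 0.47 rad.
- **Rod:** it pressed home with about 6 N at the same height it was gripped at. Afterwards the top of the handle measured 153.0 mm high, exactly as before.
- **Lid:** I pushed it by the lip slightly past 1.4 rad into its stop, with about 6 N. After I backed away it measured about 1.4 rad.
- **Surroundings:** the before and after top pictures show no change at the bottle, tip box or tube block. At the rack and the look-alike rods only 15 and 5 pixels differ; I put this down to the handle's tiny shift and image noise. At hand-in the gripper touched nothing.

Two things disagreed along the way:

- **First hole estimate:** it was about 2 mm off because the arm was still settling when the picture was taken.
- **Rod return:** on the way back the rod stood about 1 mm off its rack hole.

I corrected both before inserting the rod. No check failed at the end.

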